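# Fettle the hole of a stoneware disc under a keeper bar

## Robot

A 7-joint arm with a two-finger parallel gripper is mounted at the origin on the work surface. World frame = base frame: x ahead of the robot, y to its left, z up, the work surface at z = 0. Lengths are in m, angles in rad, forces in N, time in s.
With the tool pointing down it reaches from about 0.4 to 0.85 m from the base axis. Payload 10.4 kg.
Tool frame: the origin (TCP) lies on the centre line of the jaws, within the pads' length; the fingertips stand 11 mm ahead of it and the grasp point (between the pads) lies 8 mm behind it (tip_reach is the distance from the TCP to the fingertips, in m); z points along the fingers, y is the line along which they close (so a half turn about z gives the same grasp; the last joint's range is limited). The gripper opens to 85 mm and grips with 20 to 120 N. Pads are 22 mm wide; open, the fingers measure 114 mm over their backs; the gripper's body (76 mm by 85 mm) begins 54 mm behind the grasp point. The pads swing forward as they close: fully open they stand 13 mm farther back than shut.
Start: joints at [1.098, 0.332, -0.065, 1.46, 0.022, 1.35, -0.088], TCP at [0.272, -0.563, 0.242] pointing down, gripper open.
Joint ranges: [-2.6, 2.6], [-0.5, 2.12], [-1.47, 1.34], [0.16, 2.42], [-1.27, 4.41], [0.06, 2.06], [-2.6, 2.6]. Speed limits (rad/s): [2.22, 2.22, 2.79, 2.79, 3.14, 3.14, 3.14].

## Interface

Orientations are given as a unit quaternion [x, y, z, w].
In Python, from workcell import get_obs, camera, hand_in, tip_reach gives the robot as it stands. The module is installed in compiled form; this text tells all that it offers.
- The arm moves only by the tool move_arm, never from a script. Its argument "plan" is a list of rows, each an object with "delta_pos": the shift along the tool's x, y, z in shares of 1 m (1.0 is 1 m), a list of three; "turn": the turn, a rotation vector about the tool's x, y, z in fractions of the full range, 1 being pi rad, a list of three; "fingers": the closure, from 0 (fully open) to 1 (shut). A call has 1 to 12 rows; each row is the pose to reach, as a shift and turn from the pose commanded when the call began, along the tool's axes at that moment; what a row does not reach only later rows make up. A row lasts 1/8 s, in which the tool goes at most 62.5 mm and 10.7 degrees, less where a joint would pass 70% of its speed; a pose out of reach is approached as far as the arm can. A shift or turn number past 1, either way, is cut back to 1. A call with a gripper value outside its range is refused whole. The fingers move at their own pace and stop on an object; "force" is the grip in N (left out, the last holds). Time passes only in rows, so rows that repeat a pose let the fingers close. It gives the time, the measured TCP pose, the force, the opening and the grip force at its end, in the units of the state.
- get_obs(): the state, without advancing time (a new reading comes with each control period).
- camera(name): name is "scene" or "side" or "wrist"; returns a dict with "color" (384x512x3 uint8, red, green, blue), "range_z" (384x512 float32, m along the optical axis (not along the pixel's ray), 0 where there is no reading), "fx", "fy", "cx", "cy" (pixels), "R" (3x3) and "t" (3): a world point X has camera coordinates R X + t; the wrist camera has in their place "tool_from_camera" (4x4, takes a point from camera to tool coordinates, whose origin is the TCP and whose axes are the flange's). Camera axes: x right, y down, z forward; pixel columns grow to the right and rows downward; lengths in m; the calibration is good to about 2 mm. The wrist camera is an equidistant fisheye: a pixel r from the principal point sees the ray r / f radians off the axis. A picture is of the moment at which its call begins: read the wrist's pose just before it.
- hand_in(): hands the job in; it is judged then, once.
The state is a dict: "clock": time; "joint_pos": joint angles; "joint_velocities": joint speeds; "tau": joint torques, N m; "position": TCP position; "ee_rot": TCP orientation; "ft_force": force on the tool from outside, world axes, zero at the start; "torque": the same for the moment, N m; "grip_width": opening from 0.0 (shut) to 1.0 (fully open); "grasp_force": force on a finger pad.
Only numpy, scipy, OpenCV 4.12 (cv2) and the standard library are available. Lean on these libraries where they do the work, as an engineer would, in place of code of your own. Each camera call takes 0.05 s, during which the arm holds its last target. There are 200 camera calls.

## Task

Lay the blue keeper bar across the two saddle posts so it bridges the stoneware disc and let it go. Then take the spring-loaded fettling tool from its rest and, starting at the blue dash, run its conical head slowly all the way round the edge of the disc's hole, clockwise seen from above and back to the dash, keeping it upright in gentle, steady contact the whole way with the head's point just inside the hole. Put the tool back upright in its rest, and leave the mug, the bud vase and the white block alone.

Things in the scene. Friction and masses are not known exactly. Their poses are not given: they have to be found in the camera images.
- jig: Fixed plywood board 160 (its x) x 220 (y) x 12 mm on the bench, origin at the centre of its underside, yaw within 0.3 rad. Four steel pins, 12 mm dia., tops 22 mm above the bench, 56.6 mm out in both x and y, locate the disc with 2 mm of play. Two wooden saddle posts stand at x = 52, y = +90 and -90 mm.
- saddles (a point): Point midway between the two saddle posts, level with the saddle floors (29 mm above the bench); axes as the board's. The posts stand 90 mm to either side along y, each 20 mm long in y, with two cheeks 34 mm apart in x, 6 mm thick, tops 41 mm above the bench. The laid bar's underside is centred here, its length along this y.
- disc: Loose white stoneware disc between the pins, 144 mm dia., 14 mm thick, 0.4 kg, with a through hole of 54 mm dia. Origin: hole centre at the underside, 12 mm above the bench; top face 26 mm above the bench. A blue dash (16 x 9 mm, painted) runs outward from the hole's edge along the disc's +x, 29 to 45 mm from the centre. The disc lies turned any way round.
- bar: Loose keeper bar: blue aluminium straightedge with black ends, 250 (its x) x 24 (y) x 18 mm (z), 0.15 to 0.31 kg. Origin: centre of the underside. Starts flat on the bench to one side of the board, roughly along world x.
- rest: Fixed wooden tool rest: foot 100 (its x) x 90 x 8 mm and two rails along its x, each 64 mm long, 18 mm wide, tops 62 mm above the bench, with a 30 mm open gap between them centred on y = 0. The tool hangs in the gap, its collar on both rails. Origin: centre of the foot's underside. Stands across the board from the bar.
- tool: Loose fettling tool, upright in the rest, 0.18 kg. Origin: centre of the underside of its brass collar (46 mm dia., 6 mm thick), z up. Above it an orange handle 24 x 24 mm square, sides along the tool's x and y, z = 6 to 82 mm (grip near 45). Below, a sleeve 16 mm dia. to z = -24 mm, then the sprung conical head, its point at z = -48 mm when free.
- head_tip (a point): Centre of the sprung head's flat 4 mm point. The head is a cone: radius 2 mm at the point, 10 mm at 10 mm above it, then straight for 3 mm. It slides up into the tool at most 10 mm against a spring (1 N at first, 3.5 N fully in). Its flank rides the hole's edge: with the tool's axis 21 mm from the hole's centre, the edge meets it 5 mm above the point.
- mug: Bystander: blue ceramic mug, 72 mm dia., 85 mm tall, beyond the board. Origin: centre of the underside.
- budvase: Bystander: small terracotta bud vase, 72 mm dia., 75 mm tall, beyond the board. Origin: centre of the underside.
- testblock: Bystander: white glazed test block, 45 mm cube, beyond the board. Origin: centre of the underside.
Not all that is in view belongs to the job. Of the things like the tool, leave any that is green, pink or purple; of the rest the larger one is meant.

How it is judged:
On the way, in this order (a step that is already met when the one before it is completed fails the run):
1. the keeper bar lies in both saddles and is let go (x of bar in the frame of jig between 0.042 and 0.062 m and y of bar in the frame of jig between -0.025 and 0.025 m and z of bar in the frame of jig between 0.025 and 0.033 m and angle between the x axis of bar and the y axis of jig, either way round below 0.12 rad and contact force between the fingers and bar below 0.1 N and linear speed of bar below 0.02 m/s), for 0.2 s.
2. the conical head presses gently on the hole's edge at the blue dash (x of head_tip in the frame of disc between 0.0145 and 0.0275 m and y of head_tip in the frame of disc between -0.0065 and 0.0065 m and horizontal distance between head_tip and disc between 0.0155 and 0.0262 m and z of head_tip in the frame of disc between 0.0005 and 0.013 m and contact force between tool and disc between 0.3 and 12 N and angle between tool's own z axis and vertical below 0.3 rad and x of bar in the frame of jig between 0.042 and 0.062 m and y of bar in the frame of jig between -0.025 and 0.025 m and z of bar in the frame of jig between 0.025 and 0.033 m and angle between the x axis of bar and the y axis of jig, either way round below 0.12 rad), for 0.15 s.
3. the head has been run 45 degrees clockwise from the dash, in contact with the hole's edge (x of head_tip in the frame of disc between 0.00835 and 0.02135 m and y of head_tip in the frame of disc between -0.02135 and -0.00835 m and horizontal distance between head_tip and disc between 0.0155 and 0.0262 m and z of head_tip in the frame of disc between 0.0005 and 0.013 m and contact force between tool and disc between 0.3 and 12 N and angle between tool's own z axis and vertical below 0.3 rad and x of bar in the frame of jig between 0.042 and 0.062 m and y of bar in the frame of jig between -0.025 and 0.025 m and z of bar in the frame of jig between 0.025 and 0.033 m and angle between the x axis of bar and the y axis of jig, either way round below 0.12 rad), for 0.15 s.
4. the head has been run 90 degrees clockwise from the dash, in contact with the hole's edge (x of head_tip in the frame of disc between -0.0065 and 0.0065 m and y of head_tip in the frame of disc between -0.0275 and -0.0145 m and horizontal distance between head_tip and disc between 0.0155 and 0.0262 m and z of head_tip in the frame of disc between 0.0005 and 0.013 m and contact force between tool and disc between 0.3 and 12 N and angle between tool's own z axis and vertical below 0.3 rad and x of bar in the frame of jig between 0.042 and 0.062 m and y of bar in the frame of jig between -0.025 and 0.025 m and z of bar in the frame of jig between 0.025 and 0.033 m and angle between the x axis of bar and the y axis of jig, either way round below 0.12 rad), for 0.15 s.
5. the head has been run 135 degrees clockwise from the dash, in contact with the hole's edge (x of head_tip in the frame of disc between -0.02135 and -0.00835 m and y of head_tip in the frame of disc between -0.02135 and -0.00835 m and horizontal distance between head_tip and disc between 0.0155 and 0.0262 m and z of head_tip in the frame of disc between 0.0005 and 0.013 m and contact force between tool and disc between 0.3 and 12 N and angle between tool's own z axis and vertical below 0.3 rad and x of bar in the frame of jig between 0.042 and 0.062 m and y of bar in the frame of jig between -0.025 and 0.025 m and z of bar in the frame of jig between 0.025 and 0.033 m and angle between the x axis of bar and the y axis of jig, either way round below 0.12 rad), for 0.15 s.
6. the head has been run 180 degrees clockwise from the dash, in contact with the hole's edge (x of head_tip in the frame of disc between -0.0275 and -0.0145 m and y of head_tip in the frame of disc between -0.0065 and 0.0065 m and horizontal distance between head_tip and disc between 0.0155 and 0.0262 m and z of head_tip in the frame of disc between 0.0005 and 0.013 m and contact force between tool and disc between 0.3 and 12 N and angle between tool's own z axis and vertical below 0.3 rad and x of bar in the frame of jig between 0.042 and 0.062 m and y of bar in the frame of jig between -0.025 and 0.025 m and z of bar in the frame of jig between 0.025 and 0.033 m and angle between the x axis of bar and the y axis of jig, either way round below 0.12 rad), for 0.15 s.
7. the head has been run 225 degrees clockwise from the dash, in contact with the hole's edge (x of head_tip in the frame of disc between -0.02135 and -0.00835 m and y of head_tip in the frame of disc between 0.00835 and 0.02135 m and horizontal distance between head_tip and disc between 0.0155 and 0.0262 m and z of head_tip in the frame of disc between 0.0005 and 0.013 m and contact force between tool and disc between 0.3 and 12 N and angle between tool's own z axis and vertical below 0.3 rad and x of bar in the frame of jig between 0.042 and 0.062 m and y of bar in the frame of jig between -0.025 and 0.025 m and z of bar in the frame of jig between 0.025 and 0.033 m and angle between the x axis of bar and the y axis of jig, either way round below 0.12 rad), for 0.15 s.
8. the head has been run 270 degrees clockwise from the dash, in contact with the hole's edge (x of head_tip in the frame of disc between -0.0065 and 0.0065 m and y of head_tip in the frame of disc between 0.0145 and 0.0275 m and horizontal distance between head_tip and disc between 0.0155 and 0.0262 m and z of head_tip in the frame of disc between 0.0005 and 0.013 m and contact force between tool and disc between 0.3 and 12 N and angle between tool's own z axis and vertical below 0.3 rad and x of bar in the frame of jig between 0.042 and 0.062 m and y of bar in the frame of jig between -0.025 and 0.025 m and z of bar in the frame of jig between 0.025 and 0.033 m and angle between the x axis of bar and the y axis of jig, either way round below 0.12 rad), for 0.15 s.
9. the head has been run 315 degrees clockwise from the dash, in contact with the hole's edge (x of head_tip in the frame of disc between 0.00835 and 0.02135 m and y of head_tip in the frame of disc between 0.00835 and 0.02135 m and horizontal distance between head_tip and disc between 0.0155 and 0.0262 m and z of head_tip in the frame of disc between 0.0005 and 0.013 m and contact force between tool and disc between 0.3 and 12 N and angle between tool's own z axis and vertical below 0.3 rad and x of bar in the frame of jig between 0.042 and 0.062 m and y of bar in the frame of jig between -0.025 and 0.025 m and z of bar in the frame of jig between 0.025 and 0.033 m and angle between the x axis of bar and the y axis of jig, either way round below 0.12 rad), for 0.15 s.
10. a full clockwise turn: the head is back at the blue dash, still in contact (all of step 2), for 0.15 s.
At the end, for the whole second after the job is handed in: Bar lies in both saddles (10 mm across, 25 mm along, 4 mm in height, 0.12 rad); tool upright in its rest, collar on both rails (22 mm along, 10 mm across, 4 mm in height, tilt under 0.12 rad); disc flat between its pins (within 6 mm of the board's centre); all at rest (x of bar in the frame of jig between 0.042 and 0.062 m and y of bar in the frame of jig between -0.025 and 0.025 m and z of bar in the frame of jig between 0.025 and 0.033 m and angle between the x axis of bar and the y axis of jig, either way round below 0.12 rad and x of tool in the frame of rest between -0.022 and 0.022 m and y of tool in the frame of rest between -0.01 and 0.01 m and z of tool in the frame of rest between 0.058 and 0.066 m and angle between tool's own z axis and vertical below 0.12 rad and horizontal distance between disc and jig below 0.006 m and z of disc in the frame of jig between 0.009 and 0.015 m and angle between disc's own z axis and vertical below 0.06 rad and linear speed of each of bar, tool, disc below 0.02 m/s); the robot touches nothing.
It fails at once if the tool is pressed on the disc with more than 15 N (contact force between tool and disc above 15 N).
It fails at once if the gripper presses on the disc with more than 10 N (contact force between the fingers and disc above 10 N).
It fails at once if the mug is moved or tipped (distance of mug from where it was at the start of the episode above 0.025 m or angle between mug's own z axis and vertical above 0.3 rad).
It fails at once if the bud vase is moved or tipped (distance of budvase from where it was at the start of the episode above 0.025 m or angle between budvase's own z axis and vertical above 0.3 rad).
It fails at once if the test block is moved or tipped (distance of testblock from where it was at the start of the episode above 0.025 m or angle between testblock's own z axis and vertical above 0.3 rad).
It also fails if it takes over 72 s, if anything falls off the work surface, if the arm or the gripper's body presses on something with over 40 N, if the wrist force passes 120 N, or if a joint passes its speed limit or range.

## Working session

There is one attempt and no reset: what is moved stays moved. The work goes in short steps, Python scripts to look and compute and a tool call to move; the robot and the scene stay as the last step left them, time stands still between calls to the robot, and variables do not carry over. Pictures are saved under pics/ and viewed, at most 10 in all, crops included, and the job is handed in when it is done.

Besides the shell and the picture viewer there is one more tool, called after "Request:" as name([rows], argument=value, ...), one row to a line, values as JSON. move_arm: Moves the arm, as the interface text tells. Its arguments: {"type":"object","properties":{"plan":{"type":"array","items":{"type":"object","properties":{"delta_pos":{"type":"array","items":{"type":"number"}},"turn":{"type":"array","items":{"type":"number"}},"fingers":{"type":"number"}}}},"force":{"type":"number"}},"required":["plan"]}

```bash
mkdir -p pics; cat > h.py <<'E'
import numpy as np, cv2
from workcell import get_obs, camera
from scipy.spatial.transform import Rotation as Rot
def save(c,n): cv2.imwrite('pics/'+n, cv2.cvtColor(c,cv2.COLOR_RGB2BGR))
def rays(c,uv,z):
    uv=np.atleast_2d(uv).astype(float)
    d=np.c_[(uv[:,0]-c['cx'])/c['fx'],(uv[:,1]-c['cy'])/c['fy'],np.ones(len(uv))]@c['R']
    o=-c['R'].T@c['t']
    return o+d*((z-o[2])/d[:,2])[:,None]
def cloud(c):
    v,u=np.mgrid[:384,:512]; Z=c['range_z']
    P=np.stack([(u-c['cx'])/c['fx']*Z,(v-c['cy'])/c['fy']*Z,Z],-1)
    return (P-c['t'])@c['R']
E
python3 - <<'E'
from h import *
import pickle
s=get_obs(); print(s)
a=camera('scene');b=camera('side')
pickle.dump((a,b),open('ab.pkl','wb'))
for c in(a,b): print(c['fx'],c['cx'],c['cy'],-c['R'].T@c['t'],c['R'][2])
save(a['color'],'scene.png');save(b['color'],'side.png')
E
```

```text
{'clock': 0.0, 'joint_pos': array([ 1.09841606,  0.33287513, -0.06469928,  1.46094117,  0.02160615,
        1.34988339, -0.08846522]), 'joint_velocities': array([ 2.21759435e-04, -6.91661427e-05,  1.67013060e-03,  3.66345574e-04,
       -1.65447677e-03,  1.17940541e-03, -1.17733597e-03]), 'tau': array([-2.04618715e-03, -6.25451803e+01,  4.78412106e-02, -3.91614962e+01,
        1.60972093e-02,  9.72226117e-03,  4.93899859e-05]), 'position': array([ 0.27156959, -0.56252271,  0.24151395]), 'ee_rot': array([ 9.74812077e-01,  2.23026716e-01, -1.91801121e-04, -6.79081531e-04]), 'ft_force': array([0.5156609 , 0.13548506, 0.04666141]), 'torque': array([-0.01144934, -0.00748   ,  0.02780017]), 'grasp_force': 0.0, 'grip_width': 0.9992918379891588}
400.27077770655205 259.38916642434145 186.2372217482445 [ 1.13418074 -0.29287564  0.8528075 ] [-0.55853484  0.25557013 -0.78912784]
486.87429549837026 264.87159504191465 185.95633715926127 [-0.10151014  0.71322206  0.69676557] [ 0.55786686 -0.64972733 -0.51637095]
```

View pics/scene.png

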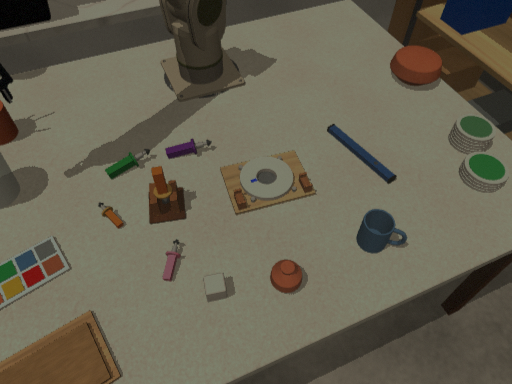

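View pics/side.png

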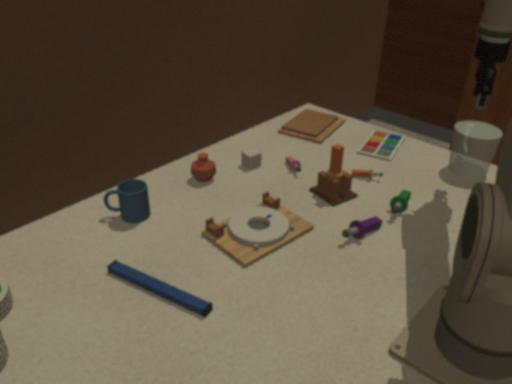

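The scene view shows the blue bar at (360,152), the board with the disc at (266,178), the mug at (377,231), the vase at (286,276) and the block at (215,287). There are several tool-like things:
- Upright orange tool in the rest: scene (160,185), side (336,160).
- Small orange one lying down: (111,215).
- Green (125,164), purple (185,148) and pink (172,260).

The upright orange one is meant: it isn't an excluded colour, and it is the larger of the two oranges. I'll confirm that in a crop while measuring.

```bash
python3 - <<'E'
from h import *
import pickle
a,b=pickle.load(open('ab.pkl','rb'))
def rect(P):
    r=cv2.minAreaRect(P[:,:2].astype(np.float32)*1000); return np.round(r[0],1),np.round(r[1],1),round(r[2],1)
def big(m):
    n,l,st,_=cv2.connectedComponentsWithStats(m.astype(np.uint8)); i=1+np.argmax(st[1:,4]); return l==i
for n,c in(('scene',a),('side',b)):
    P=cloud(c); hsv=cv2.cvtColor(c['color'],cv2.COLOR_RGB2HSV); H,S,V=[hsv[...,i].astype(int) for i in range(3)]
    x,y,z=P[...,0],P[...,1],P[...,2]
    print(n,'table z',np.median(z[(abs(x-.6)<.3)&(abs(y)<.4)]))
    m=big((H>95)&(H<125)&(S>110)&(z<.03)&(x>.2)&(x<.9)&(V>30))
    print('bar',m.sum(),np.median(z[m]),rect(P[m&(z>.014)]))
    v,u=np.nonzero(m); print('bar px',u.mean(),v.mean(), 'ray',rect(rays(c,np.c_[u,v],.018)))
    o=big((H<15)&(S>150)&(V>80)&(z>.06)&(x<.9)&(x>.2)&(y<0.1) if n=='scene' else (H<15)&(S>150)&(z>.06)&(z<.16)&(x>.3)&(x<.8)&(y<.1))
    t=o&(z>.13)
    v,u=np.nonzero(o);print('handle px',u.min(),u.max(),v.min(),v.max(),P[o].min(0).round(3),P[o].max(0).round(3),'top',t.sum(),rect(P[t]) if t.sum()>4 else '')
cr=a['color'][140:260,80:240]; save(np.vstack([cv2.resize(cr,None,fx=3,fy=3)[:290],cv2.resize(b['color'][120:220,290:450],None,fx=3,fy=3)]),'crop.png')
cr=a['color'][145:215,210:325]; save(np.vstack([cv2.resize(cr,(575,350)) ,cv2.resize(b['color'][185:270,190:330],(575,250))]),'crop2.png')
E
```

```text
scene table z 0.00046341557566634
bar 473 0.018261861816371565 (array([536. , 292.9]), array([239.6,  25.3]), 12.2)
bar px 361.28541226215646 151.46934460887948 ray (array([536.7, 292.2]), array([238.5,  24.2]), 12.3)
handle px 150 166 167 203 [ 0.459 -0.3    0.06 ] [ 0.521 -0.251  0.148] top 108 (array([ 497.5, -263.1]), array([21.1, 26. ]), 75.8)
side table z 0.0006912760752754428
bar 709 0.018060187260133583 (array([535.6, 297. ]), array([235.9,  20.4]), 12.4)
bar px 160.51057827926658 286.5331452750353 ray (array([535.2, 297. ]), array([235.8,  19.6]), 12.0)
handle px 493 511 62 92 [ 0.366 -1.29   0.06 ] [ 0.454 -1.263  0.16 ] top 130 (array([  420.5, -1274.4]), array([66.3, 22.8]), 2.4)
```

View pics/crop.png

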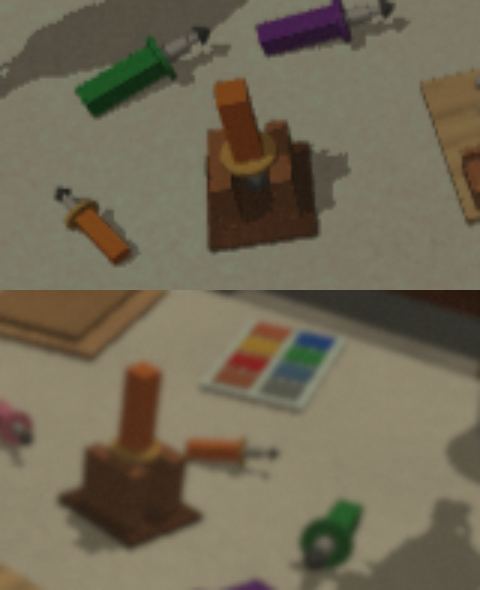

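View pics/crop2.png

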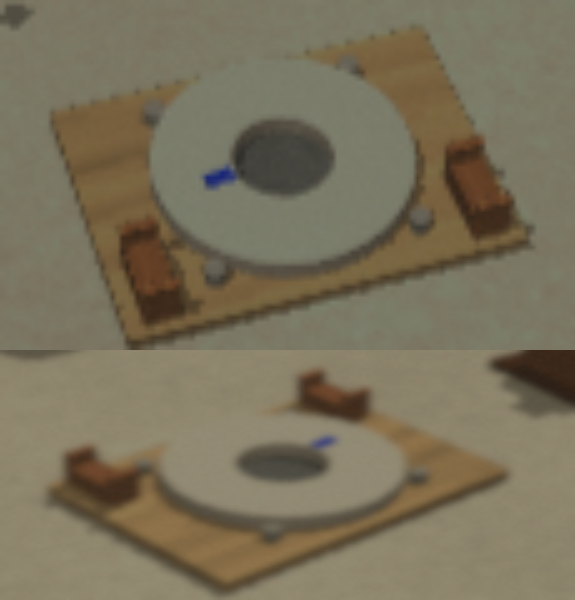

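The crops confirm it. The big orange tool stands upright in the rest with its brass collar on the rails, and the gap opens to the lower side of the image. The small orange one lies loose and is a decoy. The disc's dash points left in the scene view, at about (251,181).

```bash
python3 - <<'E'
from h import *
import pickle
a,b=pickle.load(open('ab.pkl','rb'))
def rect(P):
    r=cv2.minAreaRect(P[:,:2].astype(np.float32)*1000); return np.round(r[0],1),np.round(r[1],1),round(r[2],1)
def big(m):
    n,l,st,_=cv2.connectedComponentsWithStats(m.astype(np.uint8)); i=1+np.argmax(st[1:,4]); return l==i
for n,c in(('scene',a),('side',b)):
    P=cloud(c); hsv=cv2.cvtColor(c['color'],cv2.COLOR_RGB2HSV); H,S,V=[hsv[...,i].astype(int) for i in range(3)]
    x,y,z=P[...,0],P[...,1],P[...,2]; A=(x>.35)&(x<.75)
    J=A&(y>-.16)&(y<.2)
    m=big(J&(z>.007)&(z<.06)); print(n,'board all',rect(P[m&(z<.05)]), 'low',rect(P[m&(z<.016)]))
    d=big(J&(z>.021)&(z<.031)&(S<90)); dm=d.astype(np.uint8)
    cs,h=cv2.findContours(dm,cv2.RETR_CCOMP,cv2.CHAIN_APPROX_NONE)
    for k,q in enumerate(cs):
        if len(q)>20:
            W=rays(c,q[:,0],.026)*1000; e=cv2.fitEllipse(W[:,:2].astype(np.float32)); print('disc cont' if h[0][k][3]<0 else 'hole',len(q),np.round(e[0],1),np.round(e[1],1))
    k=J&(H>105)&(H<130)&(S>120)&(z<.04); v,u=np.nonzero(k); W=rays(c,np.c_[u,v],.026); print('dash',k.sum(),W.mean(0).round(4),rect(W),u.mean(),v.mean())
    p=J&(z>.033)&(z<.045); nn,l,st,cc=cv2.connectedComponentsWithStats(p.astype(np.uint8))
    for i in range(1,nn):
        if st[i,4]>3: print('cheek',st[i,4],rect(P[l==i]),np.median(z[l==i]).round(4),cc[i])
    R=A&(y<-.16)&(y>-.38)
    f=big(R&(z>.004)&(z<.2)); print('rest foot',rect(P[f&(z<.014)]),'all',rect(P[f&(z<.055)])); 
    r=f&(z>.057)&(z<.066); print('rails',rect(P[r]),r.sum())
    o=f&(z>.075)&(H<15)&(S>150); t=f&(z>.138); print('handle',P[o].min(0).round(3),P[o].max(0).round(3),'top',t.sum(),rect(P[t]) if t.sum()>3 else '')
    br=f&(H>15)&(H<28)&(z>.055)&(z<.08); v,u=np.nonzero(br)
    if len(u)>5: print('collar',br.sum(),rect(rays(c,np.c_[u,v],.068)))
    for nm,(x0,y0) in dict(mug=(0,0)).items(): pass
E
```

```text
scene board all (array([524.6,   6.1]), array([220.4, 165.4]), 84.2) low (array([524.6,   6.1]), array([220.4, 165.4]), 84.2)
disc cont 156 [524.8   4.5] [143.9 144.7]
hole 63 [526.    1.6] [51.  68.5]
dash 11 [ 0.5233 -0.031   0.026 ] (array([523.1, -31. ]), array([12.2,  6.3]), 89.9) 253.45454545454547 179.9090909090909
cheek 7 (array([353.8, -96.5]), array([ 5. , 12.1]), 11.4) 0.0354 [207.85714286 141.85714286]
cheek 16 (array([ 354.1, -145.7]), array([17.6, 12.9]), 37.8) 0.0378 [192.125  146.8125]
cheek 29 (array([566.1,  91.9]), array([19. ,  8.7]), 89.4) 0.0397 [302.5862069  174.55172414]
cheek 28 (array([605.7,  88.1]), array([ 8.3, 20. ]), 3.8) 0.0389 [308.57142857 185.75      ]
cheek 29 (array([549.5, -86.2]), array([19.7,  7.2]), 83.8) 0.039 [237.48275862 190.79310345]
cheek 27 (array([588.7, -91.5]), array([18.4,  8. ]), 77.1) 0.0404 [241.48148148 202.74074074]
rest foot (array([ 495.2, -263.5]), array([ 90.3, 102.7]), 77.3) all (array([ 495.2, -263.5]), array([ 90.3, 102.7]), 77.3)
rails (array([ 495.1, -263.4]), array([66.1, 67. ]), 77.7) 279
handle [ 0.484 -0.276  0.075
[... 723 characters left out ...]
5, -140.3]), array([5. , 8.9]), 87.6) 0.0377 [352.5 221. ]
cheek 33 (array([564.3,  93.7]), array([ 8.4, 19.2]), 7.2) 0.0392 [219.42424242 226.84848485]
cheek 5 (array([353.8, -94.4]), array([6.7, 4.8]), 87.0) 0.0342 [342.8 230.4]
rest foot (array([ 482. , -290.8]), array([157.1, 100.7]), 72.9) all (array([ 482. , -290.8]), array([157.1, 100.7]), 72.9)
rails (array([ 493.9, -262.4]), array([68.6, 67. ]), 75.7) 175
handle [ 0.48  -0.272  0.075] [ 0.504 -0.246  0.146] top 62 (array([ 493.9, -259.5]), array([30., 26.]), 80.8)
collar 96 (array([ 494.3, -254. ]), array([74.3, 51.6]), 68.5)<stdin>:18: RuntimeWarning: Mean of empty slice.
  ret = um.true_divide(
  ret = ret.dtype.type(ret / rcount)
```

```bash
cat >> h.py <<'E'
def go(x,y,z,psi,q=None,p=None):
    """shift (tool axes) and turn to reach a pointing-down pose with tool x at yaw psi (deg)"""
    s=get_obs(); p=s['position']; R=Rot.from_quat(s['ee_rot'])
    c,n=np.cos(np.radians(psi)),np.sin(np.radians(psi))
    T=Rot.from_matrix(np.array([[c,n,0],[n,-c,0],[0,0,-1]]))
    yaw=np.degrees(np.arctan2(*R.as_matrix()[[1,0],0]))
    print('pos',p.round(4),'yaw',yaw.round(1),'-> d',R.inv().apply(np.array([x,y,z])-p).round(4),'turn',(R.inv()*T).as_rotvec().round(4))
def wrist():
    s=get_obs(); c=camera('wrist'); T=np.eye(4); T[:3,:3]=Rot.from_quat(s['ee_rot']).as_matrix(); T[:3,3]=s['position']
    c['W']=T@c['tool_from_camera']; return c
def wpix(c,uv,z):
    uv=np.atleast_2d(uv).astype(float); dx=(uv-[c['cx'],c['cy']]); r=np.hypot(*dx.T); th=r/c['fx']
    d=np.c_[dx/np.maximum(r,1e-9)[:,None]*np.sin(th)[:,None],np.cos(th)]@c['W'][:3,:3].T; o=c['W'][:3,3]
    return o+d*((z-o[2])/d[:,2])[:,None]
E
python3 - <<'E'
from h import *
import workcell
print(workcell.tip_reach)
go(.47,.0,.30,12.2); go(.536,.294,.10,12.2)
E
```

```text
0.011
pos [ 0.2716 -0.5625  0.2416] yaw 25.8 -> d [ 0.4232 -0.4204 -0.0579] turn [-1.300e-03  2.000e-04  2.369e-01]
pos [ 0.2716 -0.5625  0.2416] yaw 25.8 -> d [ 0.6105 -0.6562  0.1424] turn [-1.300e-03  2.000e-04  2.369e-01]
```

Careful with the scale: turns go in shares of pi rad. That gives: 0.237 rad / 3.1416 = 0.0754.

Request:
move_arm([
  {"delta_pos":[0.423,-0.42,-0.058],"turn":[-0.0004,0,0.0754]},
  {"delta_pos":[0.423,-0.42,-0.058],"turn":[-0.0004,0,0.0754]},
  {"delta_pos":[0.423,-0.42,-0.058],"turn":[-0.0004,0,0.0754]},
  {"delta_pos":[0.423,-0.42,-0.058],"turn":[-0.0004,0,0.0754]},
  {"delta_pos":[0.423,-0.42,-0.058],"turn":[-0.0004,0,0.0754]},
  {"delta_pos":[0.423,-0.42,-0.058],"turn":[-0.0004,0,0.0754]},
  {"delta_pos":[0.423,-0.42,-0.058],"turn":[-0.0004,0,0.0754]},
  {"delta_pos":[0.423,-0.42,-0.058],"turn":[-0.0004,0,0.0754]},
  {"delta_pos":[0.423,-0.42,-0.058],"turn":[-0.0004,0,0.0754]},
  {"delta_pos":[0.423,-0.42,-0.058],"turn":[-0.0004,0,0.0754]},
  {"delta_pos":[0.423,-0.42,-0.058],"turn":[-0.0004,0,0.0754]},
  {"delta_pos":[0.423,-0.42,-0.058],"turn":[-0.0004,0,0.0754]},
])

```text
validation failed for argument at $.pl...
```

```bash
python3 - <<'E'
from h import *
import pickle
s=get_obs();print(s['clock'],s['joint_pos'].round(2),s['ft_force'])
c=wrist();print(c['fx'],c['cx'],c['cy'],c['tool_from_camera'].round(4));pickle.dump(c,open('w1.pkl','wb'));save(c['color'],'w1.png')
go(.536,.294,.10,12.2)
E
```

```text
0.1 [ 1.1   0.33 -0.06  1.46  0.02  1.35 -0.09] [0.27808944 0.52615739 0.33167991]
297.3186396354542 258.03796656716264 192.55837369464507 [[ 3.000e-04 -9.568e-01 -2.909e-01  7.380e-02]
 [ 1.000e+00  5.000e-04 -7.000e-04 -1.400e-03]
 [ 8.000e-04 -2.909e-01  9.568e-01 -1.312e-01]
 [ 0.000e+00  0.000e+00  0.000e+00  1.000e+00]]
pos [ 0.2716 -0.5626  0.2417] yaw 25.8 -> d [ 0.6105 -0.6563  0.1424] turn [-1.000e-03  2.000e-04  2.369e-01]
```

View pics/w1.png

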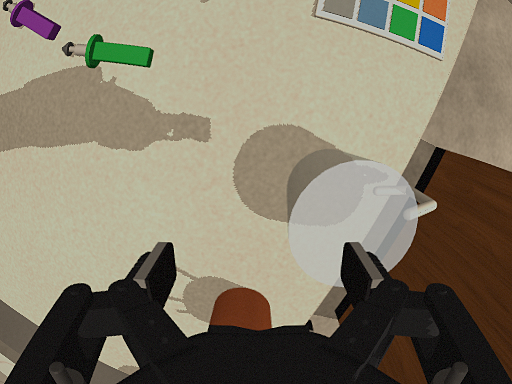

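The move was refused, so this is still the start view: the decoys, the glass cup at (352,222) and the fingers. Each row probably needs "fingers", so I'll add it.

Converted, 0.237 rad / 3.1416 = 0.0754.

Request:
move_arm([
  {"delta_pos":[0.423,-0.42,-0.058],"turn":[-0.0004,0,0.0754],"fingers":0},
  {"delta_pos":[0.423,-0.42,-0.058],"turn":[-0.0004,0,0.0754],"fingers":0},
  {"delta_pos":[0.423,-0.42,-0.058],"turn":[-0.0004,0,0.0754],"fingers":0},
  {"delta_pos":[0.423,-0.42,-0.058],"turn":[-0.0004,0,0.0754],"fingers":0},
  {"delta_pos":[0.423,-0.42,-0.058],"turn":[-0.0004,0,0.0754],"fingers":0},
  {"delta_pos":[0.423,-0.42,-0.058],"turn":[-0.0004,0,0.0754],"fingers":0},
  {"delta_pos":[0.423,-0.42,-0.058],"turn":[-0.0004,0,0.0754],"fingers":0},
  {"delta_pos":[0.423,-0.42,-0.058],"turn":[-0.0004,0,0.0754],"fingers":0},
  {"delta_pos":[0.423,-0.42,-0.058],"turn":[-0.0004,0,0.0754],"fingers":0},
  {"delta_pos":[0.423,-0.42,-0.058],"turn":[-0.0004,0,0.0754],"fingers":0},
  {"delta_pos":[0.423,-0.42,-0.058],"turn":[-0.0004,0,0.0754],"fingers":0},
  {"delta_pos":[0.423,-0.42,-0.058],"turn":[-0.0004,0,0.0754],"fingers":0},
], force=40)

```text
clock: 1.65
position: [0.4698, -0.0015, 0.3]
ee_rot: [0.994, 0.106, -0.0, 0.001]
ft_force: [-0.4, -0.3, -0.2]
grip_width: 1.003
grasp_force: 0.0
```

```bash
python3 - <<'E'
from h import *
import pickle
s=get_obs();print(s['clock'],s['joint_pos'].round(2),s['ft_force'])
c=wrist();pickle.dump(c,open('w2.pkl','wb'));save(c['color'],'w2.png')
go(.536,.294,.10,12.2); go(.536,.294,.017,12.2)
E
```

```text
1.65 [ 0.51 -0.01 -0.59  1.73 -0.    1.42 -1.44] [-0.38119488 -0.2900654  -0.23752241]
pos [ 0.4698 -0.0019  0.3   ] yaw 12.1 -> d [ 0.1269 -0.2758  0.1995] turn [ 0.0015  0.0005 -0.0018]
pos [ 0.4698 -0.0019  0.3   ] yaw 12.1 -> d [ 0.1269 -0.2759  0.2825] turn [ 0.0015  0.0005 -0.0018]
```

View pics/w2.png

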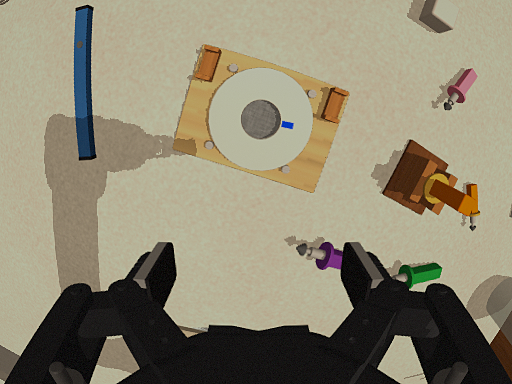

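The wrist view shows the bar at (86,82), the disc hole at (261,119), the dash at (288,125), the posts at (207,63) and (335,105), and the tool at (448,194). I'll measure from this view while heading for the bar.

```bash
python3 - <<'E'
from h import *
import pickle
c=pickle.load(open('w2.pkl','rb'))
hsv=cv2.cvtColor(c['color'],cv2.COLOR_RGB2HSV); H,S,V=[hsv[...,i].astype(int) for i in range(3)]
v,u=np.mgrid[:384,:512]
def big(m):
    n,l,st,_=cv2.connectedComponentsWithStats(m.astype(np.uint8)); i=1+np.argmax(st[1:,4]); return l==i
def pts(m,z): return wpix(c,np.c_[u[m],v[m]],z)*1000
def rect(P):
    r=cv2.minAreaRect(P[:,:2].astype(np.float32)); return np.round(r[0],1),np.round(r[1],1),round(r[2],1)
bar=big((H>95)&(H<125)&(S>110)&(u<120)&(v<200)); print('bar',rect(pts(bar,.018)))
B=(u>170)&(u<360)&(v>35)&(v<200)
board=big(B&(H>8)&(H<28)&(S>70)); q=cv2.findContours(board.astype(np.uint8),cv2.RETR_EXTERNAL,cv2.CHAIN_APPROX_NONE)[0][0][:,0]
print('board',rect(wpix(c,cv2.convexHull(q)[:,0],.012)*1000))
dash=B&(H>110)&(H<130)&(S>120); D=pts(dash,.026); print('dash',dash.sum(),D.mean(0),rect(D))
g=cv2.cvtColor(c['color'],cv2.COLOR_RGB2GRAY)
hole=big(B&(np.hypot(u-261,v-119)<26)&(g<165)&(S<90)); 
print('gray disc/hole',np.median(g[(np.hypot(u-261,v-119)>28)&(np.hypot(u-261,v-119)<40)]),np.median(g[np.hypot(u-261,v-119)<12]))
q=cv2.findContours(hole.astype(np.uint8),cv2.RETR_EXTERNAL,cv2.CHAIN_APPROX_NONE)[0][0]
e=cv2.fitEllipse((wpix(c,q[:,0],.026)[:,:2]*1000).astype(np.float32)); print('hole',e)
disc=big(B&(S<60)&(g>120)&(np.hypot(u-261,v-119)<56))
q=cv2.convexHull(cv2.findContours(disc.astype(np.uint8),cv2.RETR_EXTERNAL,cv2.CHAIN_APPROX_NONE)[0][0])
e=cv2.fitEllipse((wpix(c,q[:,0],.026)[:,:2]*1000).astype(np.float32)); print('disc',e)
P=cloud({**c,'R':np.eye(3),'t':np.zeros(3)}) # not valid for fisheye; depth only below
for uv in [(207,63),(335,105)]: print('post',wpix(c,[uv],.035)*1000)
E
```

```text
bar (array([536.1, 290.9]), array([241.7,  33.1]), 12.3)
board (array([523.2,   9.1]), array([219.6, 160.1]), 84.2)
dash 64 [523.42470584 -28.92665275  26.        ] (array([523.4, -29. ]), array([ 8.1, 15.3]), 1.6)
gray disc/hole 181.0 110.0
hole ((522.7749633789062, 7.788947105407715), (53.5327262878418, 54.144866943359375), 116.23902893066406)
disc ((522.0648193359375, 7.222941875457764), (140.9110870361328, 145.35093688964844), 130.9393768310547)
post [[583.52935947  92.9546635   35.        ]]
post [[565.34032347 -85.35909152  35.        ]]
```

Converted, 0.0015 rad / 3.1416 = 0.0005.

Request:
move_arm([
  {"delta_pos":[0.127,-0.276,0.18],"turn":[0.0005,0,0],"fingers":0},
  {"delta_pos":[0.127,-0.276,0.18],"turn":[0.0005,0,0],"fingers":0},
  {"delta_pos":[0.127,-0.276,0.18],"turn":[0.0005,0,0],"fingers":0},
  {"delta_pos":[0.127,-0.276,0.18],"turn":[0.0005,0,0],"fingers":0},
  {"delta_pos":[0.127,-0.276,0.18],"turn":[0.0005,0,0],"fingers":0},
  {"delta_pos":[0.127,-0.276,0.18],"turn":[0.0005,0,0],"fingers":0},
  {"delta_pos":[0.127,-0.276,0.18],"turn":[0.0005,0,0],"fingers":0},
])

```text
clock: 2.58
position: [0.5348, 0.2968, 0.1174]
ee_rot: [0.994, 0.107, -0.002, -0.0]
ft_force: [-0.3, -0.2, 0.1]
grip_width: 1.0
grasp_force: 0.0
```

Request:
move_arm([
  {"delta_pos":[0,0.002,0.06],"turn":[0,0,0],"fingers":0},
  {"delta_pos":[0,0.002,0.1],"turn":[0,0,0],"fingers":0},
  {"delta_pos":[0,0.002,0.1],"turn":[0,0,0],"fingers":0},
  {"delta_pos":[0,0.002,0.1],"turn":[0,0,0],"fingers":1},
  {"delta_pos":[0,0.002,0.1],"turn":[0,0,0],"fingers":1},
  {"delta_pos":[0,0.002,0.1],"turn":[0,0,0],"fingers":1},
  {"delta_pos":[0,0.002,0.1],"turn":[0,0,0],"fingers":1},
  {"delta_pos":[0,0.002,0.1],"turn":[0,0,0],"fingers":1},
  {"delta_pos":[0,0.002,0.1],"turn":[0,0,0],"fingers":1},
], force=60)

```text
clock: 3.7
position: [0.5372, 0.2941, 0.0214]
ee_rot: [0.994, 0.106, 0.001, -0.0]
ft_force: [-0.8, -0.9, 8.3]
grip_width: 0.258
grasp_force: 59.2
```

Request:
move_arm([
  {"delta_pos":[0,0,-0.05],"turn":[0,0,0],"fingers":1},
  {"delta_pos":[0,0,-0.11],"turn":[0,0,0],"fingers":1},
  {"delta_pos":[0,0,-0.14],"turn":[0,0,0],"fingers":1},
  {"delta_pos":[0,0,-0.14],"turn":[0,0,0],"fingers":1},
])

```text
clock: 4.2
position: [0.5373, 0.2944, 0.1623]
ee_rot: [0.994, 0.106, 0.002, -0.001]
ft_force: [-0.6, -0.1, -3.4]
grip_width: 0.258
grasp_force: 60.3
```

```bash
python3 - <<'E'
from h import *
go(.5755,.0022,.13,84.2); s=get_obs(); print(s['ft_force'],s['grip_width'])
E
```

```text
pos [0.5373 0.2944 0.1623] yaw 12.2 -> d [-0.0245  0.2937  0.032 ] turn [ 0.0019 -0.0042 -1.2567]
[-0.58226837 -0.14054995 -3.37690136] 0.25797585737771367
```

Converted, -1.257 rad / 3.1416 = -0.4001.

Request:
move_arm([
  {"delta_pos":[-0.0245,0.294,0.032],"turn":[0.0006,-0.0013,-0.4001],"fingers":1},
  {"delta_pos":[-0.0245,0.294,0.032],"turn":[0.0006,-0.0013,-0.4001],"fingers":1},
  {"delta_pos":[-0.0245,0.294,0.032],"turn":[0.0006,-0.0013,-0.4001],"fingers":1},
  {"delta_pos":[-0.0245,0.294,0.032],"turn":[0.0006,-0.0013,-0.4001],"fingers":1},
  {"delta_pos":[-0.0245,0.294,0.032],"turn":[0.0006,-0.0013,-0.4001],"fingers":1},
  {"delta_pos":[-0.0245,0.294,0.032],"turn":[0.0006,-0.0013,-0.4001],"fingers":1},
  {"delta_pos":[-0.0245,0.294,0.032],"turn":[0.0006,-0.0013,-0.4001],"fingers":1},
  {"delta_pos":[-0.0245,0.294,0.032],"turn":[0.0006,-0.0013,-0.4001],"fingers":1},
  {"delta_pos":[-0.0245,0.294,0.032],"turn":[0.0006,-0.0013,-0.4001],"fingers":1},
  {"delta_pos":[-0.0245,0.294,0.032],"turn":[0.0006,-0.0013,-0.4001],"fingers":1},
])

```text
clock: 5.45
position: [0.5744, 0.0013, 0.1276]
ee_rot: [0.742, 0.67, -0.002, -0.001]
ft_force: [-0.0, 0.4, -2.4]
grip_width: 0.256
grasp_force: 60.3
```

```bash
python3 - <<'E'
from h import *
c=wrist(); a=camera('scene'); b=camera('side')
go(.5755,.0022,.0514,84.2); s=get_obs(); print(s['clock'],s['ft_force'],s['grip_width'],s['joint_pos'].round(2))
w=cv2.resize(c['color'],(400,300)); 
save(np.vstack([np.hstack([w,cv2.resize(a['color'][110:230,190:350],(400,300))]),np.hstack([cv2.resize(b['color'][150:288,170:354],(400,300)),w*0])]),'hover.png')
E
```

```text
pos [0.5746 0.0013 0.1279] yaw 84.2 -> d [0.0011 0.0011 0.0765] turn [-0.0035  0.0019 -0.0004]
5.6 [ 0.27098532  0.13660181 -3.14127736] 0.2563688943491786 [ 0.64  0.47 -0.91  1.69  0.4   1.18 -0.47]
```

View pics/hover.png

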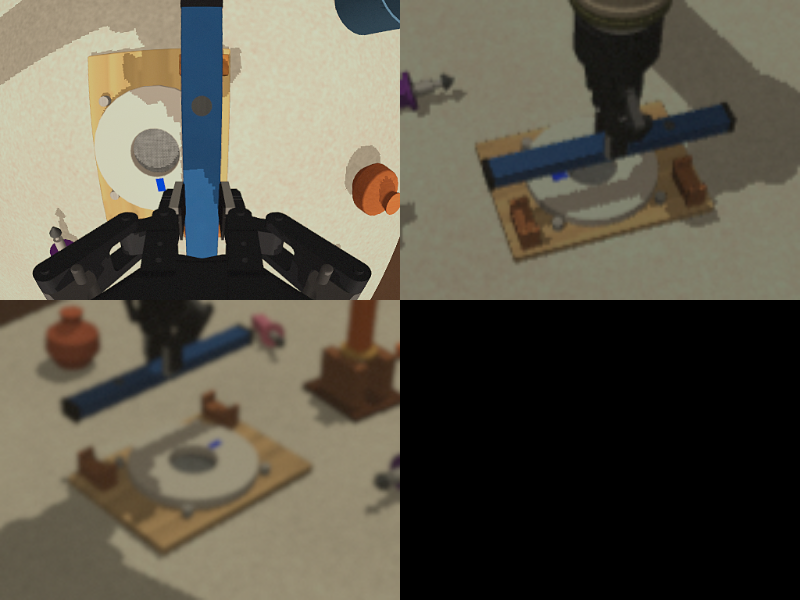

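The hover view shows the bar level, gripped at its middle and aligned over both posts. Next I lower and release it.

Request:
move_arm([
  {"delta_pos":[0.001,0.001,0.04],"turn":[0,0,0],"fingers":1},
  {"delta_pos":[0.001,0.001,0.062],"turn":[0,0,0],"fingers":1},
  {"delta_pos":[0.001,0.001,0.072],"turn":[0,0,0],"fingers":1},
  {"delta_pos":[0.001,0.001,0.076],"turn":[0,0,0],"fingers":1},
  {"delta_pos":[0.001,0.001,0.076],"turn":[0,0,0],"fingers":1},
])

```text
clock: 6.22
position: [0.5758, 0.002, 0.0525]
ee_rot: [0.742, 0.67, -0.002, -0.001]
ft_force: [-0.4, -0.1, -2.7]
grip_width: 0.254
grasp_force: 60.2
```

```bash
python3 - <<'E'
from h import *
a=camera('scene'); b=camera('side')
s=get_obs(); print(s['clock'],s['ft_force'],s['position'])
for c,(v0,v1,u0,u1) in((a,(110,230,190,350)),(b,(150,288,170,354))):
    hsv=cv2.cvtColor(c['color'],cv2.COLOR_RGB2HSV); P=cloud(c)
    m=(hsv[...,0]>98)&(hsv[...,0]<122)&(hsv[...,1]>110)&(P[...,2]>.03)&(P[...,2]<.056)&(abs(P[...,0]-.58)<.08)&(abs(P[...,1])<.14)&(P[...,2]>.035)
    Q=P[m]; print(m.sum(),[np.round(np.median(Q[abs(Q[:,1]-y)<.015],0),4) for y in(-.09,-.05,.05,.09)])
E
```

```text
6.325 [-0.60432324 -0.61166742 -2.13522612] [0.57595353 0.00198586 0.05276797]
530 [array([ 0.5674, -0.0898,  0.0495]), array([ 0.5718, -0.0502,  0.0495]), array([0.586 , 0.05  , 0.0493]), array([0.5873, 0.0895, 0.0486])]
200 [array([ 0.56  , -0.0901,  0.0497]), array([ 0.5638, -0.0502,  0.0493]), array([0.5718, 0.0463, 0.0495]), array([0.5788, 0.0897, 0.0484])]
```

Request:
move_arm([
  {"delta_pos":[0,0,0.002],"turn":[0,0,0],"fingers":1},
  {"delta_pos":[0,0,0.002],"turn":[0,0,0],"fingers":1},
  {"delta_pos":[0,0,0.001],"turn":[0,0,0],"fingers":0},
  {"delta_pos":[0,0,0],"turn":[0,0,0],"fingers":0},
  {"delta_pos":[0,0,0],"turn":[0,0,0],"fingers":0},
  {"delta_pos":[0,0,0],"turn":[0,0,0],"fingers":0},
  {"delta_pos":[0,0,-0.05],"turn":[0,0,0],"fingers":0},
  {"delta_pos":[0,0,-0.11],"turn":[0,0,0],"fingers":0},
  {"delta_pos":[0,0,-0.17],"turn":[0,0,0],"fingers":0},
  {"delta_pos":[0,0,-0.21],"turn":[0,0,0],"fingers":0},
  {"delta_pos":[0,0,-0.21],"turn":[0,0,0],"fingers":0},
])

```text
clock: 7.7
position: [0.5775, 0.0027, 0.2651]
ee_rot: [0.742, 0.671, -0.0, 0.001]
ft_force: [0.2, 0.0, -0.6]
grip_width: 0.999
grasp_force: 0.0
```

```bash
python3 - <<'E'
from h import *
import pickle
a=camera('scene'); b=camera('side'); w=wrist(); pickle.dump((a,b,w),open('ab2.pkl','wb'))
s=get_obs(); print(s['clock'],s['ft_force'],s['position'])
for c in (a,b):
    hsv=cv2.cvtColor(c['color'],cv2.COLOR_RGB2HSV); P=cloud(c)
    m=(hsv[...,0]>98)&(hsv[...,0]<122)&(hsv[...,1]>110)&(P[...,2]>.03)&(P[...,2]<.056)&(abs(P[...,0]-.58)<.08)&(abs(P[...,1])<.14)&(P[...,2]>.035)
    Q=P[m]; print(m.sum(),cv2.minAreaRect((Q[Q[:,2]>.044,:2]*1000).astype(np.float32)),[np.round(np.median(Q[abs(Q[:,1]-y)<.015],0),4) for y in(-.09,-.05,.05,.09)])
w2=cv2.resize(w['color'],(400,300)); 
save(np.vstack([np.hstack([w2,cv2.resize(a['color'][110:230,190:350],(400,300))]),np.hstack([cv2.resize(b['color'][150:288,170:354],(400,300)),cv2.resize(w['color'][150:330,160:400],(400,300))])]),'placed.png')
go(.495,-.2625,.26,77.5)
E
```

```text
7.85 [ 0.53526797 -0.28939709 -0.84041218] [0.57571356 0.00201327 0.26075635]
657 ((576.5056762695312, 1.0629806518554688), (235.48606872558594, 25.52454948425293), 84.04714965820312) [array([ 0.568 , -0.0909,  0.0473]), array([ 0.5718, -0.0499,  0.047 ]), array([0.5827, 0.047 , 0.0474]), array([0.5864, 0.0886, 0.0472])]
348 ((571.369873046875, 2.145599365234375), (231.1326904296875, 19.069013595581055), 84.12477111816406) [array([ 0.56  , -0.0874,  0.0472]), array([ 0.5644, -0.0499,  0.0469]), array([0.5744, 0.0437, 0.0469]), array([0.5784, 0.0903, 0.0468])]
pos [0.5757 0.002  0.2608] yaw 84.2 -> d [-0.2713 -0.0536  0.0016] turn [-0.0049  0.0023  0.117 ]
```

View pics/placed.png

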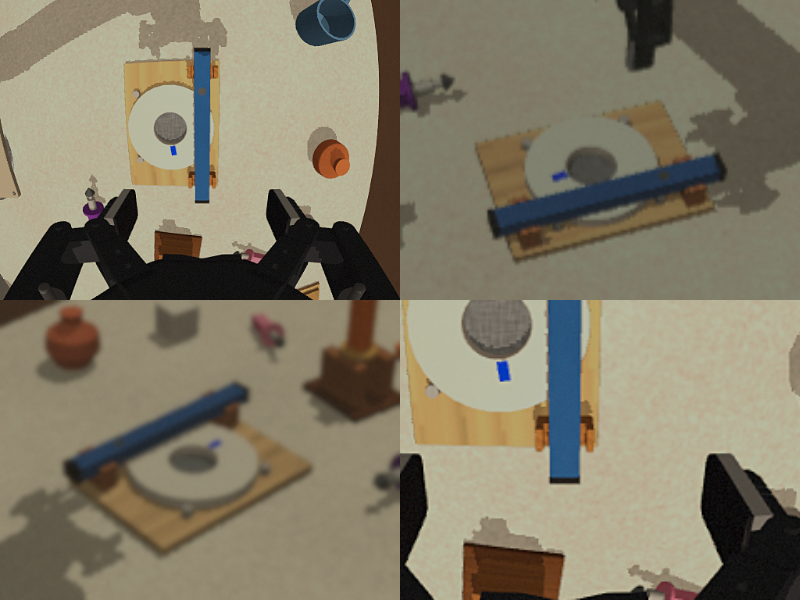

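The bar lies in both saddles at z 29 mm and has been let go. The next move goes above the tool for a look.

Converted, 0.117 rad / 3.1416 = 0.0372.

Request:
move_arm([
  {"delta_pos":[-0.271,-0.054,-0.02],"turn":[-0.0016,0.0006,0.0372],"fingers":0},
  {"delta_pos":[-0.271,-0.054,-0.02],"turn":[-0.0016,0.0006,0.0372],"fingers":0},
  {"delta_pos":[-0.271,-0.054,-0.02],"turn":[-0.0016,0.0006,0.0372],"fingers":0},
  {"delta_pos":[-0.271,-0.054,-0.02],"turn":[-0.0016,0.0006,0.0372],"fingers":0},
  {"delta_pos":[-0.271,-0.054,-0.02],"turn":[-0.0016,0.0006,0.0372],"fingers":0},
  {"delta_pos":[-0.271,-0.054,-0.02],"turn":[-0.0016,0.0006,0.0372],"fingers":0},
  {"delta_pos":[-0.271,-0.054,-0.02],"turn":[-0.0016,0.0006,0.0372],"fingers":0},
])

```text
clock: 8.72
position: [0.4953, -0.2607, 0.2816]
ee_rot: [0.779, 0.627, 0.001, -0.0]
ft_force: [-0.5, 1.0, -0.1]
grip_width: 1.0
grasp_force: 0.0
```

```bash
python3 - <<'E'
from h import *
import pickle
s=get_obs();c=wrist();pickle.dump(c,open('w3.pkl','wb'));save(c['color'],'w3.png')
print(s['clock'],s['joint_pos'].round(2))
hsv=cv2.cvtColor(c['color'],cv2.COLOR_RGB2HSV); H,S,V=[hsv[...,i].astype(int) for i in range(3)]
v,u=np.mgrid[:384,:512]
def big(m):
    n,l,st,_=cv2.connectedComponentsWithStats(m.astype(np.uint8)); i=1+np.argmax(st[1:,4]); return l==i
m=big((H<18)&(S>170)&(V>120)&(abs(u-257)<80)&(v>150))
rz=c['range_z']; print('orange',m.sum(),u[m].min(),u[m].max(),v[m].min(),v[m].max(),np.percentile(rz[m],[1,25,50,75,99]).round(3))
near=m&(rz<np.percentile(rz[m],2)+.006)
for nm,k,z in(('top',near,.144),):
    q=wpix(c,np.c_[u[k],v[k]],z)*1000; r=cv2.minAreaRect(q[:,:2].astype(np.float32)); print(nm,k.sum(),r)
go(.495,-.2625,.15,77.5)
E
```

```text
8.725 [ 1.12  0.27 -0.85  1.54  0.2   1.42  0.04]
orange 510 231 290 174 198 [0.276 0.283 0.364 0.366 0.422]
top 110 ((489.111572265625, -258.7956237792969), (22.41645622253418, 34.970455169677734), 77.61531066894531)
pos [ 0.4955 -0.2603  0.2819] yaw 77.6 -> d [-2.400e-03 -1.000e-04  1.319e-01] turn [ 0.0006 -0.0011  0.0024]
```

View pics/w3.png

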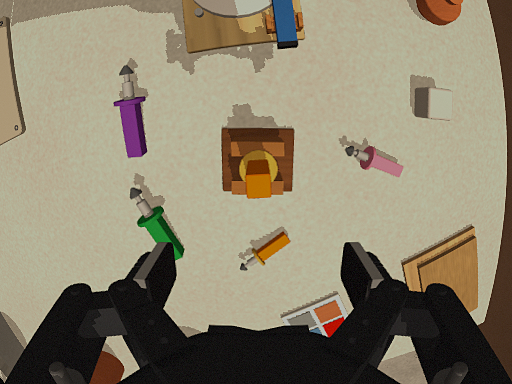

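The wrist view shows the tool centred between the jaws, with the handle top at (258,186), aligned with the rest and with room around it. The small orange decoy at (270,248) is only 75 mm from the tool but low. I'll refine the tool axis before gripping.

```bash
python3 - <<'E'
from h import *
import pickle
c=pickle.load(open('w3.pkl','rb')); v,u=np.mgrid[:384,:512]
hsv=cv2.cvtColor(c['color'],cv2.COLOR_RGB2HSV); H,S,V=[hsv[...,i].astype(int) for i in range(3)]
rz=c['range_z'].astype(float)
d=np.stack([u-c['cx'],v-c['cy']],-1); r=np.hypot(d[...,0],d[...,1]); t=np.tan(r/c['fx'])/np.maximum(r,1e-9)
X=np.stack([d[...,0]*t*rz,d[...,1]*t*rz,rz],-1)@c['W'][:3,:3].T+c['W'][:3,3]
B=(u>215)&(u<300)&(v>120)&(v<205)
def rect(P):
    r=cv2.minAreaRect((P[:,:2]*1000).astype(np.float32)); return np.round(r[0],1),np.round(r[1],1),round(r[2],1)
for nm,lo,hi in(('foot',.004,.012),('rails',.057,.064),('collar',.0655,.073),('top',.138,.150)):
    m=B&(X[...,2]>lo)&(X[...,2]<hi); print(nm,m.sum(),rect(X[m]),np.median(X[m][:,2]))
m=B&(X[...,2]>.0655)&(X[...,2]<.073); print('collar circle',cv2.minEnclosingCircle((X[m][:,:2]*1000).astype(np.float32)))
# hole/disc again from all later views
a,b,w=pickle.load(open('ab2.pkl','rb'))
g=cv2.cvtColor(w['color'],cv2.COLOR_RGB2GRAY); hs=cv2.cvtColor(w['color'],cv2.COLOR_RGB2HSV)
m=((np.hypot(u-218,v-164)<26)&(g<165)&(hs[...,1]<110)).astype(np.uint8)
q=max(cv2.findContours(m,cv2.RETR_EXTERNAL,cv2.CHAIN_APPROX_NONE)[0],key=len)
print('hole w',cv2.fitEllipse((wpix(w,q[:,0],.026)[:,:2]*1000).astype(np.float32)))
m=(hs[...,0]>110)&(hs[...,0]<130)&(hs[...,1]>120)&(np.hypot(u-218,v-164)<45); Q=wpix(w,np.c_[u[m],v[m]],.026)*1000; print('dash',m.sum(),Q.mean(0),rect(Q/1000))
for nm,c2 in(('scene',a),('side',b)):
    P=cloud(c2); g=cv2.cvtColor(c2['color'],cv2.COLOR_RGB2GRAY); hs=cv2.cvtColor(c2['color'],cv2.COLOR_RGB2HSV)
    cc=(np.array([.523,.007,.026])@c2['R'].T+c2['t']); cu,cv_=c2['cx']+c2['fx']*cc[0]/cc[2],c2['cy']+c2['fy']*cc[1]/cc[2]
    print(nm,cu,cv_)
    k=(np.hypot(P[...,0]-.523,P[...,1]-.007)<.05); thr=(np.percentile(g[k],10)+np.percentile(g[k],75))/2
    D=rays(c2,np.c_[u.ravel(),v.ravel()],.026).reshape(384,512,3); k=(np.hypot(D[...,0]-.523,D[...,1]-.007)<.033)
    m=(k&(g<thr)&(hs[...,1]<130)).astype(np.uint8); q=max(cv2.findContours(m,cv2.RETR_EXTERNAL,cv2.CHAIN_APPROX_NONE)[0],key=len)
    print('hole',nm,m.sum(),cv2.fitEllipse((rays(c2,q[:,0],.026)[:,:2]*1000).astype(np.float32)))
E
```

```text
foot 2044 (array([ 492.5, -260.1]), array([ 90.3, 100. ]), 76.6) 0.007547684470695426
rails 996 (array([ 492.8, -260.8]), array([65.6, 62.5]), 77.7) 0.061510991882471444
collar 491 (array([ 495.1, -256.8]), array([38.3, 43.3]), 74.6) 0.06752507459739093
top 636 (array([ 494.5, -260.4]), array([24.3, 23.9]), 80.4) 0.14338083321485867
collar circle ((494.5538330078125, -260.0905456542969), 22.77768325805664)
hole w ((523.1041870117188, 7.705549240112305), (53.825965881347656, 54.202938079833984), 25.087209701538086)
dash 66 [523.47400968 -28.82089013  26.        ] (array([523.5, -29.1]), array([ 7.8, 15.3]), 0.2)
scene 266.45954838195456 175.45211232637226
hole scene 189 ((526.890869140625, 2.7173006534576416), (40.81459426879883, 50.39314651489258), 134.39224243164062)
side 257.97007895963736 222.767476603558Traceback (most recent call last):
  File "<stdin>", line 27, in <module>
ValueError: max() iterable argument is empty
```

```bash
python3 - <<'E'
from h import *
go(.4945,-.2602,.099,79.5)
E
```

```text
pos [ 0.4955 -0.2603  0.2819] yaw 77.6 -> d [-0.0003 -0.0011  0.1829] turn [ 0.0007 -0.001  -0.0325]
```

Converted, -0.03 rad / 3.1416 = -0.0095.

Request:
move_arm([
  {"delta_pos":[0,-0.001,0.06],"turn":[0,0,-0.0095],"fingers":0},
  {"delta_pos":[0,-0.001,0.12],"turn":[0,0,-0.0095],"fingers":0},
  {"delta_pos":[0,-0.001,0.165],"turn":[0,0,-0.0095],"fingers":0},
  {"delta_pos":[0,-0.001,0.183],"turn":[0,0,-0.0095],"fingers":0},
  {"delta_pos":[0,-0.001,0.183],"turn":[0,0,-0.0095],"fingers":0},
  {"delta_pos":[0,-0.001,0.183],"turn":[0,0,-0.0095],"fingers":0.5},
  {"delta_pos":[0,-0.001,0.183],"turn":[0,0,-0.0095],"fingers":1},
  {"delta_pos":[0,-0.001,0.183],"turn":[0,0,-0.0095],"fingers":1},
  {"delta_pos":[0,-0.001,0.183],"turn":[0,0,-0.0095],"fingers":1},
  {"delta_pos":[0,-0.001,0.183],"turn":[0,0,-0.0095],"fingers":1},
  {"delta_pos":[0,-0.001,0.183],"turn":[0,0,-0.0095],"fingers":1},
], force=60)

```text
clock: 10.15
position: [0.4948, -0.262, 0.1003]
ee_rot: [0.77, 0.638, 0.001, 0.001]
ft_force: [-1.3, 0.4, 5.6]
grip_width: 0.273
grasp_force: 58.5
```

```bash
python3 - <<'E'
from h import *
s=get_obs();print(s)
E
```

```text
{'clock': 10.15, 'joint_pos': array([ 1.06494338,  0.43017031, -0.79696522,  1.76596571,  0.34378346,
        1.08804745, -0.036465  ]), 'joint_velocities': array([ 0.00029834,  0.00086641,  0.00114332, -0.00040671, -0.00024967,
       -0.00098518,  0.00053242]), 'tau': array([-3.22951460e-01, -5.05172181e+01, -1.04840764e+01, -3.17185986e+01,
       -7.90294464e-03, -5.51303364e-01,  9.57500510e-03]), 'position': array([ 0.49479981, -0.26204335,  0.10032767]), 'ee_rot': array([7.70428363e-01, 6.37525461e-01, 5.17438183e-04, 1.07537612e-03]), 'ft_force': array([-1.29108158,  0.37919474,  5.56087979]), 'torque': array([0.00839895, 0.39738582, 0.00319002]), 'grasp_force': 58.492491245269775, 'grip_width': 0.27308882509599514}
```

```bash
python3 - <<'E'
from h import *
go(.523,.0065,.15,79.5)
E
```

```text
pos [ 0.4948 -0.262   0.1003] yaw 79.2 -> d [ 0.269  -0.0224 -0.0499] turn [ 0.0023  0.0006 -0.005 ]
```

Request:
move_arm([
  {"delta_pos":[0,0,-0.03],"turn":[0,0,0],"fingers":1},
  {"delta_pos":[0,0,-0.07],"turn":[0,0,0],"fingers":1},
  {"delta_pos":[0,0,-0.09],"turn":[0,0,0],"fingers":1},
  {"delta_pos":[0,0,-0.09],"turn":[0,0,0],"fingers":1},
])

```text
clock: 10.65
position: [0.4948, -0.262, 0.1902]
ee_rot: [0.77, 0.638, 0.001, 0.001]
ft_force: [-0.4, -0.3, -1.7]
grip_width: 0.275
grasp_force: 59.1
```

Converted, 0.002 rad / 3.1416 = 0.0006.

Request:
move_arm([
  {"delta_pos":[0.05,-0.004,0],"turn":[0.0006,0,0],"fingers":1},
  {"delta_pos":[0.1,-0.009,0],"turn":[0.0006,0,0],"fingers":1},
  {"delta_pos":[0.15,-0.013,0],"turn":[0.0006,0,0],"fingers":1},
  {"delta_pos":[0.2,-0.017,0.01],"turn":[0.0006,0,0],"fingers":1},
  {"delta_pos":[0.25,-0.021,0.03],"turn":[0.0006,0,0],"fingers":1},
  {"delta_pos":[0.269,-0.0225,0.04],"turn":[0.0006,0,0],"fingers":1},
  {"delta_pos":[0.269,-0.0225,0.04],"turn":[0.0006,0,0],"fingers":1},
  {"delta_pos":[0.269,-0.0225,0.04],"turn":[0.0006,0,0],"fingers":1},
])

```text
clock: 11.65
position: [0.5223, 0.0056, 0.1489]
ee_rot: [0.771, 0.637, -0.001, -0.001]
ft_force: [0.3, -0.7, -1.5]
grip_width: 0.275
grasp_force: 59.1
```

```bash
python3 - <<'E'
from h import *
import pickle
s=get_obs(); p=s['position']; print(s['clock'],p,s['ft_force'],s['joint_pos'].round(2))
a=camera('scene');b=camera('side');c=wrist(); pickle.dump((a,b,c),open('ab3.pkl','wb'))
v,u=np.mgrid[:384,:512]; rz=c['range_z'].astype(float)
d=np.stack([u-c['cx'],v-c['cy']],-1); r=np.hypot(d[...,0],d[...,1]); t=np.tan(r/c['fx'])/np.maximum(r,1e-9)
X=np.stack([d[...,0]*t*rz,d[...,1]*t*rz,rz],-1)@c['W'][:3,:3].T+c['W'][:3,3]
zc=p[2]-.0323
for nm,P,col in(('wrist',X,c['color']),('scene',cloud(a),a['color']),('side',cloud(b),b['color'])):
    hs=cv2.cvtColor(col,cv2.COLOR_RGB2HSV).astype(int)
    near=np.hypot(P[...,0]-p[0],P[...,1]-p[1])<.04
    m=near&(abs(P[...,2]-zc)<.005)&(hs[...,0]>13)&(hs[...,0]<32)&(hs[...,1]>80)
    print(nm,'collar',m.sum(), cv2.minEnclosingCircle((P[m][:,:2]*1000).astype(np.float32)) if m.sum()>3 else '')
    q=near&(P[...,2]<zc-.01)&(P[...,2]>.03); print('  head',q.sum(),(P[q].min(0).round(4),P[q].max(0).round(4)) if q.sum() else '')
w=c['color']; save(np.vstack([np.hstack([cv2.resize(w,(400,300)),cv2.resize(a['color'][110:230,190:350],(400,300))]),np.hstack([cv2.resize(b['color'][130:268,170:354],(400,300)),cv2.resize(w[60:300,120:440],(400,300))])]),'hover2.png')
E
```

```text
11.65 [0.52228173 0.0056093  0.14889379] [ 0.33171233 -0.71892068 -1.48154442] [ 0.74  0.33 -0.96  1.81  0.29  1.16 -0.51]
wrist collar 1625 ((521.818359375, 7.850309371948242), 22.557191848754883)
  head 0 
scene collar 116 ((524.1604614257812, 2.683948278427124), 23.68067169189453)
  head 41 (array([ 0.51  , -0.0208,  0.0309]), array([0.5322, 0.0129, 0.0953]))
side collar 112 ((520.316162109375, 5.87951135635376), 23.013063430786133)
  head 87 (array([ 0.513 , -0.0055,  0.066 ]), array([0.5331, 0.0151, 0.1024]))
```

View pics/hover2.png

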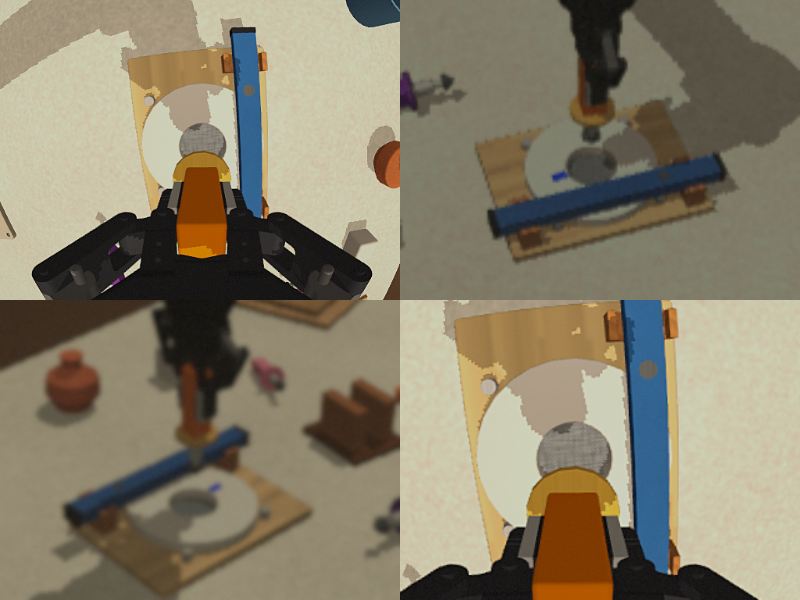

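The hover view shows the tool upright in the grip, its head just above the hole and clear of the bar. I'll lower the head into the hole and then move it outward to the dash.

```bash
cat >> h.py <<'E'
C=np.array([.5233,.0065]); DASH=-89.4
def circ(a0,a1,n,z=.1033,r=.021,C=C):
    """rows (tool axes) along the arc, angles a0..a1 deg clockwise from the dash"""
    s=get_obs(); R=Rot.from_quat(s['ee_rot']); p=s['position']
    print('t',s['clock'],'p',p.round(4),'F',s['ft_force'].round(2),'r',np.hypot(*(p[:2]-C)).round(4),'ang',((DASH-np.degrees(np.arctan2(*(p[:2]-C)[::-1])))%360).round(1),'tilt',R.as_matrix()[:2,2].round(4))
    for a in np.linspace(a0,a1,n+1)[1:]:
        t=np.radians(DASH-a); X=np.r_[C+r*np.array([np.cos(t),np.sin(t)]),z]
        print((R.inv().apply(X-p)).round(4).tolist())
E
python3 - <<'E'
from h import *
circ(0,0,1,r=0); circ(0,0,1)
E
```

```text
t 11.8 p [0.5227 0.0054 0.1496] F [-0.51 -0.79 -2.44] r 0.0012 ang 30.1 tilt [-0.0003 -0.0002]
[0.0012, 0.0004, 0.0463]
t 11.8 p [0.5227 0.0054 0.1496] F [-0.51 -0.79 -2.44] r 0.0012 ang 30.1 tilt [-0.0003 -0.0002]
[-0.0194, 0.0046, 0.0463]
```

Request:
move_arm([
  {"delta_pos":[0.001,0,0.02],"turn":[0,0,0],"fingers":1},
  {"delta_pos":[0.001,0,0.038],"turn":[0,0,0],"fingers":1},
  {"delta_pos":[0.001,0,0.046],"turn":[0,0,0],"fingers":1},
  {"delta_pos":[-0.005,0.002,0.046],"turn":[0,0,0],"fingers":1},
  {"delta_pos":[-0.01,0.003,0.046],"turn":[0,0,0],"fingers":1},
  {"delta_pos":[-0.014,0.0035,0.046],"turn":[0,0,0],"fingers":1},
  {"delta_pos":[-0.017,0.004,0.046],"turn":[0,0,0],"fingers":1},
  {"delta_pos":[-0.0195,0.0045,0.046],"turn":[0,0,0],"fingers":1},
  {"delta_pos":[-0.0195,0.0045,0.046],"turn":[0,0,0],"fingers":1},
  {"delta_pos":[-0.0195,0.0045,0.046],"turn":[0,0,0],"fingers":1},
])

```text
clock: 13.05
position: [0.5234, -0.013, 0.1037]
ee_rot: [0.77, 0.638, -0.0, -0.0]
ft_force: [0.3, 1.0, -0.3]
grip_width: 0.273
grasp_force: 59.1
```

```bash
python3 - <<'E'
from h import *
circ(0,45,11)
E
```

```text
t 13.05 p [ 0.5234 -0.013   0.1037] F [ 0.27  1.04 -0.32] r 0.0195 ang 0.2 tilt [-0.0002  0.0002]
[-0.0017, -0.0011, 0.0004]
[-0.0018, -0.0026, 0.0004]
[-0.0018, -0.0041, 0.0004]
[-0.0018, -0.0056, 0.0004]
[-0.0016, -0.0071, 0.0004]
[-0.0013, -0.0086, 0.0004]
[-0.0009, -0.01, 0.0004]
[-0.0004, -0.0114, 0.0004]
[0.0002, -0.0128, 0.0004]
[0.0009, -0.0141, 0.0004]
[0.0017, -0.0154, 0.0004]
```

Contact is confirmed: about 1.5 N upward and 1 N sideways over the baseline. I'll start the clockwise run.

Request:
move_arm([
  {"delta_pos":[-0.0015,0,0.0004],"turn":[0,0,0],"fingers":1},
  {"delta_pos":[-0.0017,-0.0011,0.0004],"turn":[0,0,0],"fingers":1},
  {"delta_pos":[-0.0018,-0.0026,0.0004],"turn":[0,0,0],"fingers":1},
  {"delta_pos":[-0.0018,-0.0041,0.0004],"turn":[0,0,0],"fingers":1},
  {"delta_pos":[-0.0018,-0.0056,0.0004],"turn":[0,0,0],"fingers":1},
  {"delta_pos":[-0.0016,-0.0071,0.0004],"turn":[0,0,0],"fingers":1},
  {"delta_pos":[-0.0013,-0.0086,0.0004],"turn":[0,0,0],"fingers":1},
  {"delta_pos":[-0.0009,-0.01,0.0004],"turn":[0,0,0],"fingers":1},
  {"delta_pos":[-0.0004,-0.0114,0.0004],"turn":[0,0,0],"fingers":1},
  {"delta_pos":[0.0002,-0.0128,0.0004],"turn":[0,0,0],"fingers":1},
  {"delta_pos":[0.0009,-0.0141,0.0004],"turn":[0,0,0],"fingers":1},
  {"delta_pos":[0.0017,-0.0154,0.0004],"turn":[0,0,0],"fingers":1},
])

```text
clock: 14.55
position: [0.5086, -0.0088, 0.1032]
ee_rot: [0.77, 0.638, -0.0, -0.0]
ft_force: [3.0, 0.6, 0.4]
grip_width: 0.275
grasp_force: 59.2
```

```bash
python3 - <<'E'
from h import *
circ(45,90,11)
E
```

```text
t 14.55 p [ 0.5086 -0.0088  0.1032] F [3.02 0.62 0.42] r 0.0212 ang 44.4 tilt [-0.0002 -0.0001]
[0.0012, -0.0013, -0.0001]
[0.0022, -0.0024, -0.0001]
[0.0032, -0.0035, -0.0001]
[0.0043, -0.0045, -0.0001]
[0.0055, -0.0054, -0.0001]
[0.0067, -0.0063, -0.0001]
[0.008, -0.007, -0.0001]
[0.0094, -0.0077, -0.0001]
[0.0108, -0.0082, -0.0001]
[0.0122, -0.0087, -0.0001]
[0.0137, -0.009, -0.0001]
```

Request:
move_arm([
  {"delta_pos":[0.0012,-0.0013,0],"turn":[0,0,0],"fingers":1},
  {"delta_pos":[0.0022,-0.0024,0],"turn":[0,0,0],"fingers":1},
  {"delta_pos":[0.0032,-0.0035,0],"turn":[0,0,0],"fingers":1},
  {"delta_pos":[0.0043,-0.0045,0],"turn":[0,0,0],"fingers":1},
  {"delta_pos":[0.0055,-0.0054,0],"turn":[0,0,0],"fingers":1},
  {"delta_pos":[0.0067,-0.0063,0],"turn":[0,0,0],"fingers":1},
  {"delta_pos":[0.008,-0.007,0],"turn":[0,0,0],"fingers":1},
  {"delta_pos":[0.0094,-0.0077,0],"turn":[0,0,0],"fingers":1},
  {"delta_pos":[0.0108,-0.0082,0],"turn":[0,0,0],"fingers":1},
  {"delta_pos":[0.0122,-0.0087,0],"turn":[0,0,0],"fingers":1},
  {"delta_pos":[0.0137,-0.009,0],"turn":[0,0,0],"fingers":1},
])

```text
clock: 15.92
position: [0.5022, 0.0065, 0.1032]
ee_rot: [0.77, 0.638, -0.0, -0.0]
ft_force: [2.8, -0.9, -0.1]
grip_width: 0.271
grasp_force: 59.2
```

```bash
python3 - <<'E'
from h import *
circ(90,135,11)
E
```

```text
t 15.925 p [0.5022 0.0065 0.1032] F [ 2.76 -0.86 -0.06] r 0.0211 ang 90.6 tilt [-0.0005  0.0001]
[0.0013, -0.0001, -0.0001]
[0.0028, -0.0003, -0.0001]
[0.0043, -0.0003, -0.0001]
[0.0058, -0.0002, -0.0001]
[0.0073, -0.0, -0.0001]
[0.0087, 0.0003, -0.0001]
[0.0102, 0.0007, -0.0001]
[0.0116, 0.0011, -0.0001]
[0.013, 0.0017, -0.0001]
[0.0143, 0.0024, -0.0001]
[0.0156, 0.0032, -0.0001]
```

Request:
move_arm([
  {"delta_pos":[0.0013,-0.0001,0],"turn":[0,0,0],"fingers":1},
  {"delta_pos":[0.0028,-0.0003,0],"turn":[0,0,0],"fingers":1},
  {"delta_pos":[0.0043,-0.0003,0],"turn":[0,0,0],"fingers":1},
  {"delta_pos":[0.0058,-0.0002,0],"turn":[0,0,0],"fingers":1},
  {"delta_pos":[0.0073,0,0],"turn":[0,0,0],"fingers":1},
  {"delta_pos":[0.0087,0.0003,0],"turn":[0,0,0],"fingers":1},
  {"delta_pos":[0.0102,0.0007,0],"turn":[0,0,0],"fingers":1},
  {"delta_pos":[0.0116,0.0011,0],"turn":[0,0,0],"fingers":1},
  {"delta_pos":[0.013,0.0017,0],"turn":[0,0,0],"fingers":1},
  {"delta_pos":[0.0143,0.0024,0],"turn":[0,0,0],"fingers":1},
  {"delta_pos":[0.0156,0.0032,0],"turn":[0,0,0],"fingers":1},
])

```text
clock: 17.3
position: [0.5082, 0.0212, 0.1031]
ee_rot: [0.77, 0.638, -0.0, -0.0]
ft_force: [-0.1, -3.0, 0.3]
grip_width: 0.274
grasp_force: 59.3
```

```bash
python3 - <<'E'
from h import *
circ(135,180,11)
E
```

```text
t 17.3 p [0.5082 0.0212 0.1031] F [-0.12 -3.01  0.28] r 0.0211 ang 134.7 tilt [-0.001 -0.   ]
[0.0013, 0.001, -0.0002]
[0.0024, 0.002, -0.0002]
[0.0035, 0.003, -0.0002]
[0.0045, 0.0041, -0.0002]
[0.0054, 0.0053, -0.0002]
[0.0063, 0.0065, -0.0002]
[0.007, 0.0078, -0.0002]
[0.0077, 0.0092, -0.0003]
[0.0082, 0.0106, -0.0003]
[0.0087, 0.012, -0.0003]
[0.009, 0.0135, -0.0003]
```

Request:
move_arm([
  {"delta_pos":[0.0013,0.001,0],"turn":[0,0,0],"fingers":1},
  {"delta_pos":[0.0024,0.002,0],"turn":[0,0,0],"fingers":1},
  {"delta_pos":[0.0035,0.003,0],"turn":[0,0,0],"fingers":1},
  {"delta_pos":[0.0045,0.0041,0],"turn":[0,0,0],"fingers":1},
  {"delta_pos":[0.0054,0.0053,0],"turn":[0,0,0],"fingers":1},
  {"delta_pos":[0.0063,0.0065,0],"turn":[0,0,0],"fingers":1},
  {"delta_pos":[0.007,0.0078,0],"turn":[0,0,0],"fingers":1},
  {"delta_pos":[0.0077,0.0092,0],"turn":[0,0,0],"fingers":1},
  {"delta_pos":[0.0082,0.0106,0],"turn":[0,0,0],"fingers":1},
  {"delta_pos":[0.0087,0.012,0],"turn":[0,0,0],"fingers":1},
  {"delta_pos":[0.009,0.0135,0],"turn":[0,0,0],"fingers":1},
])

```text
clock: 18.68
position: [0.5233, 0.0275, 0.1031]
ee_rot: [0.77, 0.638, -0.0, -0.0]
ft_force: [-1.2, -2.0, 0.3]
grip_width: 0.27
grasp_force: 59.3
```

```bash
python3 - <<'E'
from h import *
circ(180,225,11)
E
```

```text
t 18.675 p [0.5233 0.0275 0.1031] F [-1.2  -1.96  0.27] r 0.021 ang 180.6 tilt [-0.0006  0.0002]
[0.0002, 0.0013, -0.0002]
[0.0003, 0.0028, -0.0002]
[0.0003, 0.0043, -0.0002]
[0.0003, 0.0057, -0.0002]
[0.0001, 0.0072, -0.0002]
[-0.0002, 0.0087, -0.0002]
[-0.0006, 0.0102, -0.0002]
[-0.0011, 0.0116, -0.0002]
[-0.0017, 0.0129, -0.0002]
[-0.0024, 0.0143, -0.0002]
[-0.0032, 0.0156, -0.0002]
```

Request:
move_arm([
  {"delta_pos":[0.0002,0.0013,0],"turn":[0,0,0],"fingers":1},
  {"delta_pos":[0.0003,0.0028,0],"turn":[0,0,0],"fingers":1},
  {"delta_pos":[0.0003,0.0043,0],"turn":[0,0,0],"fingers":1},
  {"delta_pos":[0.0003,0.0057,0],"turn":[0,0,0],"fingers":1},
  {"delta_pos":[0.0001,0.0072,0],"turn":[0,0,0],"fingers":1},
  {"delta_pos":[-0.0002,0.0087,0],"turn":[0,0,0],"fingers":1},
  {"delta_pos":[-0.0006,0.0102,0],"turn":[0,0,0],"fingers":1},
  {"delta_pos":[-0.0011,0.0116,0],"turn":[0,0,0],"fingers":1},
  {"delta_pos":[-0.0017,0.0129,0],"turn":[0,0,0],"fingers":1},
  {"delta_pos":[-0.0024,0.0143,0],"turn":[0,0,0],"fingers":1},
  {"delta_pos":[-0.0032,0.0156,0],"turn":[0,0,0],"fingers":1},
])

```text
clock: 20.05
position: [0.5381, 0.0215, 0.1032]
ee_rot: [0.77, 0.638, -0.0, -0.0]
ft_force: [-2.2, 0.3, 0.3]
grip_width: 0.275
grasp_force: 59.3
```

```bash
python3 - <<'E'
from h import *
circ(225,270,11)
E
```

```text
t 20.05 p [0.5381 0.0215 0.1032] F [-2.22  0.3   0.27] r 0.0211 ang 225.1 tilt [-0.0004  0.0004]
[-0.0009, 0.0011, -0.0001]
[-0.0019, 0.0023, -0.0001]
[-0.0029, 0.0034, -0.0001]
[-0.004, 0.0044, -0.0001]
[-0.0052, 0.0053, -0.0001]
[-0.0065, 0.0061, -0.0001]
[-0.0078, 0.0069, -0.0001]
[-0.0091, 0.0075, -0.0001]
[-0.0105, 0.0081, -0.0001]
[-0.0119, 0.0085, -0.0001]
[-0.0134, 0.0089, -0.0001]
```

Request:
move_arm([
  {"delta_pos":[-0.0009,0.0011,0],"turn":[0,0,0],"fingers":1},
  {"delta_pos":[-0.0019,0.0023,0],"turn":[0,0,0],"fingers":1},
  {"delta_pos":[-0.0029,0.0034,0],"turn":[0,0,0],"fingers":1},
  {"delta_pos":[-0.004,0.0044,0],"turn":[0,0,0],"fingers":1},
  {"delta_pos":[-0.0052,0.0053,0],"turn":[0,0,0],"fingers":1},
  {"delta_pos":[-0.0065,0.0061,0],"turn":[0,0,0],"fingers":1},
  {"delta_pos":[-0.0078,0.0069,0],"turn":[0,0,0],"fingers":1},
  {"delta_pos":[-0.0091,0.0075,0],"turn":[0,0,0],"fingers":1},
  {"delta_pos":[-0.0105,0.0081,0],"turn":[0,0,0],"fingers":1},
  {"delta_pos":[-0.0119,0.0085,0],"turn":[0,0,0],"fingers":1},
  {"delta_pos":[-0.0134,0.0089,0],"turn":[0,0,0],"fingers":1},
])

```text
clock: 21.42
position: [0.5442, 0.0066, 0.1032]
ee_rot: [0.77, 0.638, -0.0, -0.0]
ft_force: [-2.5, 1.6, 0.3]
grip_width: 0.272
grasp_force: 59.3
```

```bash
python3 - <<'E'
from h import *
circ(270,315,11)
E
```

```text
t 21.425 p [0.5442 0.0066 0.1032] F [-2.45  1.64  0.27] r 0.0209 ang 270.3 tilt [-0.0004  0.0003]
[-0.0014, 0.0003, -0.0001]
[-0.0029, 0.0004, -0.0001]
[-0.0044, 0.0005, -0.0001]
[-0.0058, 0.0004, -0.0001]
[-0.0073, 0.0002, -0.0001]
[-0.0088, -0.0001, -0.0001]
[-0.0103, -0.0005, -0.0001]
[-0.0117, -0.001, -0.0001]
[-0.013, -0.0016, -0.0001]
[-0.0144, -0.0023, -0.0001]
[-0.0157, -0.0031, -0.0001]
```

Request:
move_arm([
  {"delta_pos":[-0.0014,0.0003,0],"turn":[0,0,0],"fingers":1},
  {"delta_pos":[-0.0029,0.0004,0],"turn":[0,0,0],"fingers":1},
  {"delta_pos":[-0.0044,0.0005,0],"turn":[0,0,0],"fingers":1},
  {"delta_pos":[-0.0058,0.0004,0],"turn":[0,0,0],"fingers":1},
  {"delta_pos":[-0.0073,0.0002,0],"turn":[0,0,0],"fingers":1},
  {"delta_pos":[-0.0088,-0.0001,0],"turn":[0,0,0],"fingers":1},
  {"delta_pos":[-0.0103,-0.0005,0],"turn":[0,0,0],"fingers":1},
  {"delta_pos":[-0.0117,-0.001,0],"turn":[0,0,0],"fingers":1},
  {"delta_pos":[-0.013,-0.0016,0],"turn":[0,0,0],"fingers":1},
  {"delta_pos":[-0.0144,-0.0023,0],"turn":[0,0,0],"fingers":1},
  {"delta_pos":[-0.0157,-0.0031,0],"turn":[0,0,0],"fingers":1},
])

```text
clock: 22.8
position: [0.5383, -0.0084, 0.1032]
ee_rot: [0.77, 0.638, -0.0, -0.0]
ft_force: [-1.0, 3.0, 0.8]
grip_width: 0.27
grasp_force: 59.3
```

```bash
python3 - <<'E'
from h import *
import pickle
circ(315,360,11)
a0=pickle.load(open('ab.pkl','rb'))[0]; a=camera('scene')
for c in(a0,a):
    D=cv2.cvtColor(c['color'],cv2.COLOR_RGB2HSV); v,u=np.mgrid[:384,:512]; P=rays(c,np.c_[u.ravel(),v.ravel()],.026).reshape(384,512,3)
    m=(D[...,0]>105)&(D[...,0]<130)&(D[...,1]>120)&(np.hypot(P[...,0]-.523,P[...,1]+.03)<.03); print(m.sum(),P[m].mean(0).round(4))
E
```

```text
t 22.8 p [ 0.5383 -0.0084  0.1032] F [-1.    2.97  0.76] r 0.0211 ang 315.4 tilt [-0.0001  0.0001]
[-0.001, -0.0009, -0.0001]
[-0.0022, -0.0019, -0.0001]
[-0.0033, -0.0029, -0.0001]
[-0.0043, -0.004, -0.0001]
[-0.0052, -0.0052, -0.0001]
[-0.006, -0.0065, -0.0001]
[-0.0068, -0.0078, -0.0001]
[-0.0074, -0.0091, -0.0001]
[-0.008, -0.0105, -0.0001]
[-0.0084, -0.0119, -0.0001]
[-0.0088, -0.0134, -0.0001]
12 [ 0.5234 -0.0316  0.026 ]
32 [ 0.5397 -0.033   0.026 ]
```

```bash
python3 - <<'E'
from h import *
a=camera('scene')
D=cv2.cvtColor(a['color'],cv2.COLOR_RGB2HSV); v,u=np.mgrid[:384,:512]; P=rays(a,np.c_[u.ravel(),v.ravel()],.026).reshape(384,512,3); z=cloud(a)[...,2]
m=(D[...,0]>105)&(D[...,0]<130)&(D[...,1]>120)&(np.hypot(P[...,0]-.523,P[...,1]+.03)<.04)
n,l,st,cc=cv2.connectedComponentsWithStats(m.astype(np.uint8))
for i in range(1,n): print(st[i,4],P[l==i].mean(0).round(4),np.median(D[l==i],0),np.median(z[l==i]).round(4))
E
```

```text
11 [ 0.5225 -0.0322  0.026 ] [116. 191. 122.] 0.0275
89 [ 0.5528 -0.0334  0.026 ] [107. 139.  76.] 0.0471
```

The dash has hardly moved (under 1 mm). This arc brings the head back to it.

Request:
move_arm([
  {"delta_pos":[-0.001,-0.0009,0],"turn":[0,0,0],"fingers":1},
  {"delta_pos":[-0.0022,-0.0019,0],"turn":[0,0,0],"fingers":1},
  {"delta_pos":[-0.0033,-0.0029,0],"turn":[0,0,0],"fingers":1},
  {"delta_pos":[-0.0043,-0.004,0],"turn":[0,0,0],"fingers":1},
  {"delta_pos":[-0.0052,-0.0052,0],"turn":[0,0,0],"fingers":1},
  {"delta_pos":[-0.006,-0.0065,0],"turn":[0,0,0],"fingers":1},
  {"delta_pos":[-0.0068,-0.0078,0],"turn":[0,0,0],"fingers":1},
  {"delta_pos":[-0.0074,-0.0091,0],"turn":[0,0,0],"fingers":1},
  {"delta_pos":[-0.008,-0.0105,0],"turn":[0,0,0],"fingers":1},
  {"delta_pos":[-0.0084,-0.0119,0],"turn":[0,0,0],"fingers":1},
  {"delta_pos":[-0.0088,-0.0135,0],"turn":[0,0,0],"fingers":1},
  {"delta_pos":[-0.0089,-0.014,0],"turn":[0,0,0],"fingers":1},
])

```text
clock: 24.4
position: [0.5228, -0.0144, 0.1032]
ee_rot: [0.77, 0.638, -0.0, -0.0]
ft_force: [1.4, 2.6, 0.8]
grip_width: 0.276
grasp_force: 59.3
```

Request:
move_arm([
  {"delta_pos":[0,0,0],"turn":[0,0,0],"fingers":1},
  {"delta_pos":[0,0,0],"turn":[0,0,0],"fingers":1},
  {"delta_pos":[0,-0.001,0],"turn":[0,0,0],"fingers":1},
  {"delta_pos":[0,-0.001,0],"turn":[0,0,0],"fingers":1},
])

```text
clock: 24.9
position: [0.5217, -0.0142, 0.1031]
ee_rot: [0.77, 0.638, -0.0, -0.0]
ft_force: [0.3, 2.6, 0.4]
grip_width: 0.278
grasp_force: 59.3
```

```bash
python3 - <<'E'
from h import *
circ(0,0,1)
E
```

```text
t 24.9 p [ 0.5217 -0.0142  0.1031] F [0.26 2.57 0.43] r 0.0208 ang 5.0 tilt [-0.0007  0.0001]
[0.0001, 0.0018, -0.0002]
```

Full turn is done with steady contact throughout. I'll move in to the centre, lift and return to the rest.

Request:
move_arm([
  {"delta_pos":[0.01,-0.001,-0.002],"turn":[0,0,0],"fingers":1},
  {"delta_pos":[0.019,-0.002,-0.01],"turn":[0,0,0],"fingers":1},
  {"delta_pos":[0.02,-0.002,-0.05],"turn":[0,0,0],"fingers":1},
  {"delta_pos":[0.02,-0.002,-0.085],"turn":[0,0,0],"fingers":1},
  {"delta_pos":[0.02,-0.002,-0.087],"turn":[0,0,0],"fingers":1},
  {"delta_pos":[0.02,-0.002,-0.087],"turn":[0,0,0],"fingers":1},
])

```text
clock: 25.65
position: [0.5233, 0.0059, 0.1897]
ee_rot: [0.77, 0.638, -0.001, -0.0]
ft_force: [-1.6, 0.6, -2.4]
grip_width: 0.273
grasp_force: 59.4
```

```bash
python3 - <<'E'
from h import *
go(.4948,-.262,.19,79.2); go(.4948,-.262,.101,79.2)
E
```

```text
pos [0.5233 0.0059 0.1897] yaw 79.2 -> d [-2.685e-01  2.210e-02 -1.000e-04] turn [-0.001   0.0005  0.0006]
pos [0.5233 0.0059 0.1897] yaw 79.2 -> d [-0.2685  0.0222  0.0889] turn [-0.001   0.0005  0.0006]
```

Request:
move_arm([
  {"delta_pos":[-0.05,0.004,0],"turn":[0,0,0],"fingers":1},
  {"delta_pos":[-0.1,0.008,0],"turn":[0,0,0],"fingers":1},
  {"delta_pos":[-0.15,0.0125,0],"turn":[0,0,0],"fingers":1},
  {"delta_pos":[-0.2,0.0165,0],"turn":[0,0,0],"fingers":1},
  {"delta_pos":[-0.24,0.02,0],"turn":[0,0,0],"fingers":1},
  {"delta_pos":[-0.2685,0.0222,0],"turn":[0,0,0],"fingers":1},
  {"delta_pos":[-0.2685,0.0222,0],"turn":[0,0,0],"fingers":1},
  {"delta_pos":[-0.2685,0.0222,0],"turn":[0,0,0],"fingers":1},
  {"delta_pos":[-0.2685,0.0222,0],"turn":[0,0,0],"fingers":1},
])

```text
clock: 26.78
position: [0.4955, -0.2607, 0.1898]
ee_rot: [0.77, 0.638, -0.0, -0.001]
ft_force: [-0.1, -0.2, -2.4]
grip_width: 0.275
grasp_force: 59.2
```

```bash
python3 - <<'E'
from h import *
go(.4948,-.262,.102,79.2)
E
```

```text
pos [ 0.4955 -0.2607  0.1898] yaw 79.3 -> d [-0.0015 -0.0004  0.0878] turn [-0.0009 -0.0005  0.0025]
```

Request:
move_arm([
  {"delta_pos":[-0.0015,-0.0004,0.02],"turn":[0,0,0],"fingers":1},
  {"delta_pos":[-0.0015,-0.0004,0.045],"turn":[0,0,0],"fingers":1},
  {"delta_pos":[-0.0015,-0.0004,0.068],"turn":[0,0,0],"fingers":1},
  {"delta_pos":[-0.0015,-0.0004,0.08],"turn":[0,0,0],"fingers":1},
  {"delta_pos":[-0.0015,-0.0004,0.086],"turn":[0,0,0],"fingers":1},
  {"delta_pos":[-0.0015,-0.0004,0.088],"turn":[0,0,0],"fingers":1},
  {"delta_pos":[-0.0015,-0.0004,0.088],"turn":[0,0,0],"fingers":1},
  {"delta_pos":[-0.0015,-0.0004,0.088],"turn":[0,0,0],"fingers":1},
])

```text
clock: 27.78
position: [0.4949, -0.2636, 0.1027]
ee_rot: [0.77, 0.638, -0.0, 0.0]
ft_force: [0.8, 0.5, -1.5]
grip_width: 0.274
grasp_force: 59.2
```

Request:
move_arm([
  {"delta_pos":[0.001,0,0.002],"turn":[0,0,0],"fingers":1},
  {"delta_pos":[0.001,0,0.0025],"turn":[0,0,0],"fingers":1},
  {"delta_pos":[0.001,0,0.0025],"turn":[0,0,0],"fingers":1},
])

```text
clock: 28.15
position: [0.495, -0.2626, 0.1004]
ee_rot: [0.77, 0.638, -0.0, 0.0]
ft_force: [-2.4, 0.2, 5.3]
grip_width: 0.271
grasp_force: 60.1
```

Collar is down on the rails (about 7 N up). I'll release and retreat straight up.

Request:
move_arm([
  {"delta_pos":[0,0,-0.0005],"turn":[0,0,0],"fingers":1},
  {"delta_pos":[0,0,-0.0005],"turn":[0,0,0],"fingers":0.6},
  {"delta_pos":[0,0,-0.0005],"turn":[0,0,0],"fingers":0.3},
  {"delta_pos":[0,0,-0.0005],"turn":[0,0,0],"fingers":0},
  {"delta_pos":[0,0,-0.0005],"turn":[0,0,0],"fingers":0},
  {"delta_pos":[0,0,-0.0005],"turn":[0,0,0],"fingers":0},
  {"delta_pos":[0,0,-0.04],"turn":[0,0,0],"fingers":0},
  {"delta_pos":[0,0,-0.1],"turn":[0,0,0],"fingers":0},
  {"delta_pos":[0,0,-0.16],"turn":[0,0,0],"fingers":0},
  {"delta_pos":[0,0,-0.18],"turn":[0,0,0],"fingers":0},
  {"delta_pos":[0,0,-0.18],"turn":[0,0,0],"fingers":0},
])

```text
clock: 29.52
position: [0.4955, -0.2627, 0.281]
ee_rot: [0.77, 0.638, 0.0, 0.001]
ft_force: [0.4, -0.6, -0.7]
grip_width: 0.999
grasp_force: 0.0
```

```bash
python3 - <<'E'
from h import *
s=get_obs();print(s['clock'],s['position'],s['ft_force'],s['grip_width'])
c=wrist(); v,u=np.mgrid[:384,:512]; rz=c['range_z'].astype(float)
d=np.stack([u-c['cx'],v-c['cy']],-1); r=np.hypot(d[...,0],d[...,1]); t=np.tan(r/c['fx'])/np.maximum(r,1e-9)
X=np.stack([d[...,0]*t*rz,d[...,1]*t*rz,rz],-1)@c['W'][:3,:3].T+c['W'][:3,3]
B=np.hypot(X[...,0]-.495,X[...,1]+.261)<.075
for nm,lo,hi in(('rails',.057,.064),('collar',.0655,.073),('top',.136,.155)):
    m=B&(X[...,2]>lo)&(X[...,2]<hi)
    if m.sum()>5: print(nm,m.sum(),cv2.minAreaRect((X[m][:,:2]*1000).astype(np.float32)),np.median(X[m][:,2]))
a=camera('scene'); P=cloud(a); hsv=cv2.cvtColor(a['color'],cv2.COLOR_RGB2HSV)
m=(hsv[...,0]>98)&(hsv[...,0]<122)&(hsv[...,1]>110)&(P[...,2]>.042)&(P[...,2]<.056)&(abs(P[...,0]-.58)<.08)&(abs(P[...,1])<.14)
print('bar',m.sum(),cv2.minAreaRect((P[m][:,:2]*1000).astype(np.float32)),np.median(P[m][:,2]))
m=(P[...,2]>.021)&(P[...,2]<.031)&(hsv[...,1]<90)&(np.hypot(P[...,0]-.523,P[...,1]-.007)<.08); print('disc',m.sum(),np.median(P[m][:,2]))
E
```

```text
29.525 [ 0.49548898 -0.26270239  0.2810486 ] [ 0.389673   -0.6190074  -0.68985894] 0.9988114224927964
rails 1018 ((492.77691650390625, -261.0808410644531), (65.74868774414062, 63.1802978515625), 77.25445556640625) 0.06153807302526537
collar 492 ((494.4353942871094, -257.28759765625), (38.704803466796875, 42.92521286010742), 79.51979064941406) 0.0674648916690242
top 670 ((494.4581298828125, -260.9903869628906), (24.308542251586914, 23.846914291381836), 78.74523162841797) 0.14326131299649145
bar 661 ((576.773193359375, 1.5891647338867188), (237.1759796142578, 26.318561553955078), 84.27880859375) 0.04724700216106026
disc 1083 0.02615284171607648
```

The tool is upright in the rest with its collar at the right height. The bar and disc are in place and the gripper is clear.

```bash
python3 -c "
from workcell import hand_in
print(hand_in())"
```

```text
the job is handed in; nothing more can be done
None
```

The job is handed in, with no verdict returned: the bar lies in both saddles, the head was run once clockwise round the hole from the dash and back with contact at every 45° check, the tool is upright in its rest, and the arm stayed clear of the mug, vase and block.

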